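# Change over the card-index boxes: shut the full one, flip the next one open

### The arm

A 7-joint arm with a two-finger parallel gripper is mounted at the origin on the work surface. World frame = base frame: x ahead of the robot, y to its left, z up, the work surface at z = 0. Lengths are in m, angles in rad, forces in N, time in s.
With the tool pointing down it reaches from about 0.4 to 0.875 m from the base axis. Payload 19.3 kg.
Tool frame: the origin (TCP) lies at the very end of the fingers, on their centre line; the grasp point (between the pads) lies 19 mm behind it; z points along the fingers, y is the direction in which the jaws open and shut (so a half turn about z gives the same grasp; the last joint's range is limited). The gripper opens to 85 mm and grips with 20 to 120 N. Pads are 22 mm wide; open, the fingers measure 114 mm over their backs; the gripper's body (76 mm by 85 mm) begins 54 mm behind the grasp point. The pads swing forward as they close: fully open they stand 13 mm farther back than shut.
Start: joints at [-1.35, 0.521, -0.036, 1.599, 0.021, 1.021, -0.113], TCP at [0.179, 0.599, 0.231] pointing down, gripper open.
Joint ranges: [-2.91, 2.91], [-0.3, 2.13], [-1.5, 1.42], [0.17, 2.43], [-1.26, 4.41], [0.16, 1.93], [-2.52, 2.52]. Speed limits (rad/s): [1.89, 1.89, 2.39, 2.39, 3.01, 3.01, 3.01].

### API

Orientations are given as [roll, pitch, yaw] about the fixed x, y, z axes, in that order (R = Rz(yaw) Ry(pitch) Rx(roll)).
In Python, from workcell import telemetry, imaging, ticket gives the robot as it stands.
- The arm moves only by the tool carry_out, never from a script. Its argument "series" is a list of rows, each a list of 7 numbers: the shift along the tool's x, y, z in m, then the turn, a rotation vector about the tool's x, y, z in rad, then the closure in counts, from 0 (fully open) to 255 (shut). In form: [[tx, ty, tz, ax, ay, az, jaw], ...]. A call has 1 to 10 rows; each row is the pose to reach, as a shift and turn from the pose commanded when the call began, along the tool's axes at that moment; what a row does not reach only later rows make up. A row lasts 1/8 s, in which the tool goes at most 62.5 mm and 10.7 degrees, less where a joint would pass 70% of its speed; a pose out of reach is approached as far as the arm can. A call with a gripper value outside its range is refused whole. The fingers move at their own pace and stop on an object; "force" is the grip in N (left out, the last holds). Time passes only in rows, so rows that repeat a pose let the fingers close. It gives the time, the measured TCP pose, the force and the opening at its end, in the units of the state.
- telemetry.observe(): the state, without advancing time (a new reading comes with each control period).
- imaging.grab_frame(name): name is "side" or "top"; returns (picture, depth): 400x640x3 uint8, blue, green, red; 400x640 float32, m along the optical axis (not along the pixel's ray), 0 where there is no reading.
- imaging.camera_info(name): a dict with "mtx" (3x3 intrinsics, pixels), "dist_coeffs" ([k1, k2, p1, p2, k3] as OpenCV has them; the pictures are not rectified), "extrinsics" (4x4, takes a point from camera to world coordinates). Camera axes: x right, y down, z forward; pixel columns grow to the right and rows downward; lengths in m; the calibration is good to about 2 mm. A picture is of the moment at which its call begins. camera_info takes no time and is no camera call.
- ticket.job_done(): hands the job in, once; it reports no verdict.
The state is a dict: "clock": time; "qpos": joint angles; "qd": joint speeds; "joint_efforts": joint torques, N m; "position": TCP position; "tool_rot": TCP orientation; "force": force on the tool from outside, world axes, zero at the start; "moment": the same for the moment, N m; "grip_width": finger opening in m.
Only numpy, scipy, OpenCV 4.12 (cv2) and the standard library are available. Lean on these libraries where they do the work, as an engineer would, in place of code of your own. Each camera call takes 0.05 s, during which the arm holds its last target.

### The job

The yellow card box is full: with the fingertips, push its open lid over so that it drops shut. Then flip the blue box's lid up by its tab and on past upright, so that it leans back fully open by itself. Use light pushes only, take hold of nothing, and leave the things standing around the boxes where they are.

Things in the scene. Friction and masses are not known exactly. Their poses are not given: they have to be found in the camera images.
- yellow_box: yellow plastic card-index box, fixed to the table: 110 mm deep (its x), 160 mm wide (its y), open rim 90 mm above the table, walls 4 mm. Origin: centre of its underside; x points from its front (tab side, towards the robot) to its back (hinge side), z up. It can stand on the left or on the right, turned up to 0.25 rad. Filled with cards; its lid starts open.
- yellow_lid (a joint): yellow lid's angle (rad): 0 shut on the rim, 1.57 upright, 1.95 stop, leaning back. Starts at about 1.95. Plate 6 mm thick, 164 mm wide, front edge 112 mm from the hinge; tab 70 mm wide, its end 137 mm from the hinge. 0.15-0.26 kg, nearly frictionless, lightly damped: falls shut from below 1.57, open to the stop from above, within about a second. About 1 N at the tab moves it.
- yellow_tab (a point): middle of the underside of the yellow lid's thumb tab, 125 mm from the hinge and 12 mm behind the tab's end; with the lid shut it lies 90 mm above the table, 70 mm in front of the box's middle, with free air under it. Moves with the lid; its x axis points along the lid to the hinge
- yellow_hinge (a point): middle of the yellow lid's hinge line, on the back rim: 55 mm behind the box's middle, 90 mm above the table. The lid's underside passes through this line
- blue_box: blue plastic card-index box, fixed to the table: 110 mm deep (its x), 160 mm wide (its y), open rim 90 mm above the table, walls 4 mm. Origin: centre of its underside; x points from its front (tab side, towards the robot) to its back (hinge side), z up. It can stand on the left or on the right, turned up to 0.25 rad. Holds a few cards; its lid starts shut.
- blue_lid (a joint): blue lid's angle (rad): 0 shut on the rim, 1.57 upright, 1.95 stop, leaning back. Starts at 0. Plate 6 mm thick, 164 mm wide, front edge 112 mm from the hinge; tab 70 mm wide, its end 137 mm from the hinge. 0.15-0.26 kg, nearly frictionless, lightly damped: falls shut from below 1.57, open to the stop from above, within about a second. About 1 N at the tab moves it.
- blue_tab (a point): middle of the underside of the blue lid's thumb tab, 125 mm from the hinge and 12 mm behind the tab's end; with the lid shut it lies 90 mm above the table, 70 mm in front of the box's middle, with free air under it. Moves with the lid; its x axis points along the lid to the hinge
- blue_hinge (a point): middle of the blue lid's hinge line, on the back rim: 55 mm behind the box's middle, 90 mm above the table. The lid's underside passes through this line
- stamp: bystander, loose, to be left alone: wooden rubber stamp standing upright between the two card boxes, 38 mm across, 70 mm high; origin at the centre of its underside
- tape: bystander, loose, to be left alone: brown roll of packing tape lying flat in front, 90 mm across, 48 mm high; origin at the centre of its underside
- stapler: bystander, loose, to be left alone: red stapler lying in front on the left, 130 x 34 mm, 49 mm high; origin at the centre of its underside
- clip_carton: bystander, loose, to be left alone: small brown carton in front on the right, 60 x 90 mm, 40 mm high; origin at the centre of its underside
- mug: bystander, loose, to be left alone: white mug on the left, 80 mm across without its handle, 90 mm high; origin at the centre of its underside
- jar: bystander, loose, to be left alone: green glass jar with a black cap on the right, 66 mm across, 85 mm high; origin at the centre of its underside
- mail_carton: bystander, loose, to be left alone: brown mailing carton at the back between the boxes, 90 x 150 mm, 70 mm high; origin at the centre of its underside
Not all that is in view belongs to the job. There is more than one size of the blue_box; the one meant has the size given above.

How it is judged:
On the way, in this order (a step that is already met when the one before it is completed fails the run):
1. the yellow lid is shut (value of joint yellow_lid below 0.06 rad), for 0.2 s.
2. the blue lid has gone past upright and leans back open (value of joint blue_lid above 1.8 rad), for 0.2 s.
At the end, for the whole second after the job is handed in: The yellow lid lies shut (under 0.06 rad) and the blue lid leans back open by itself, past upright (over 1.8 rad) and at rest (value of joint yellow_lid below 0.06 rad and value of joint blue_lid between 1.8 and 2.05 rad and velocity of joint blue_lid between -0.1 and 0.1 rad/s); the robot touches nothing.
It fails at once if a lid was pushed or gripped hard (over 40 N) (contact force between the fingers and blue_lid above 40 N or contact force between the fingers and yellow_lid above 40 N).
It fails at once if a bystander was lifted, carried or pushed (over 25 mm) or tipped (distance of any of stamp, tape, stapler, clip_carton, mug, jar, mail_carton from where it was at the start of the episode above 0.025 m or angle between any of stamp, tape, stapler, clip_carton, mug, jar, mail_carton's own z axis and vertical above 0.4 rad).
It also fails if it takes over 61 s, if anything falls off the work surface, if the arm or the gripper's body presses on something with over 40 N, if the wrist force passes 120 N, or if a joint passes its speed limit or range.

## Working session

There is one attempt and no reset: what is moved stays moved. The work goes in short steps, Python scripts to look and compute and a tool call to move; the robot and the scene stay as the last step left them, time stands still between calls to the robot, and variables do not carry over. Pictures are saved under pics/ and viewed, and the job is handed in when it is done.

Besides the shell and the picture viewer there is one more tool, called after ">>>" as name(argument=value, ...) on one line, values as JSON. carry_out: Moves the arm, as the interface text tells. Its arguments: {"type":"object","properties":{"series":{"type":"array"},"force":{"type":"number"}},"required":["series"]}

```bash
mkdir -p pics; ls; python3 - <<'E'
from workcell import telemetry, imaging
import cv2, numpy as np
for n in ("side","top"):
    p,d=imaging.grab_frame(n); cv2.imwrite(f"pics/{n}0.png",p); np.save(f"{n}_d0.npy",d); np.save(f"{n}_p0.npy",p)
    c=imaging.camera_info(n); print(n,np.round(c["mtx"],1).tolist(),c["dist_coeffs"],np.round(c["extrinsics"],3).tolist())
print(telemetry.observe())
E
```

```text
pics
side [[483.2, 0.0, 312.7], [0.0, 483.2, 201.6], [0.0, 0.0, 1.0]] [-0.01445545  0.          0.          0.          0.        ] [[0.974, -0.183, 0.135, 0.33], [-0.227, -0.728, 0.647, -1.026], [-0.02, -0.661, -0.75, 1.195], [0.0, 0.0, 0.0, 1.0]]
top [[493.5, 0.0, 309.6], [0.0, 493.5, 202.0], [0.0, 0.0, 1.0]] [-0.05256148  0.          0.          0.          0.        ] [[0.028, -0.986, 0.166, 0.232], [-0.999, -0.03, -0.01, -0.055], [0.015, -0.166, -0.986, 1.752], [0.0, 0.0, 0.0, 1.0]]
{'clock': 0.1, 'qpos': array([-1.35021234,  0.52194678, -0.03631142,  1.59992212,  0.0211847 ,
        1.02110751, -0.11281055]), 'qd': array([ 9.89703542e-05, -2.87138607e-03,  5.62673458e-04,  5.09318954e-05,
        4.37871917e-04, -2.93041723e-04, -3.63654506e-04]), 'joint_efforts': array([ 5.31224941e-03, -9.28474689e+01,  1.98462836e+00, -3.70525217e+01,
        1.82302832e-02,  5.22084476e-03, -3.75695174e-05]), 'position': array([0.17914283, 0.59847291, 0.23079856]), 'tool_rot': array([-3.14059535e+00,  6.44272245e-05,  2.85076476e+00]), 'force': array([ 0.54963289, -0.05552343,  0.14127691]), 'moment': array([ 0.01728114, -0.01695205,  0.04617704]), 'grip_width': 0.08538221666915104}
```

View pics/side0.png

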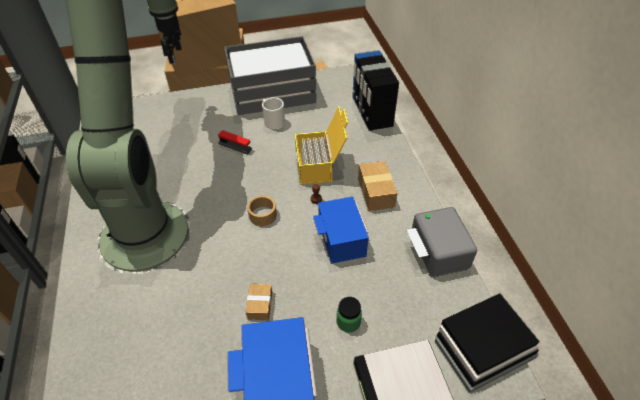

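View pics/top0.png

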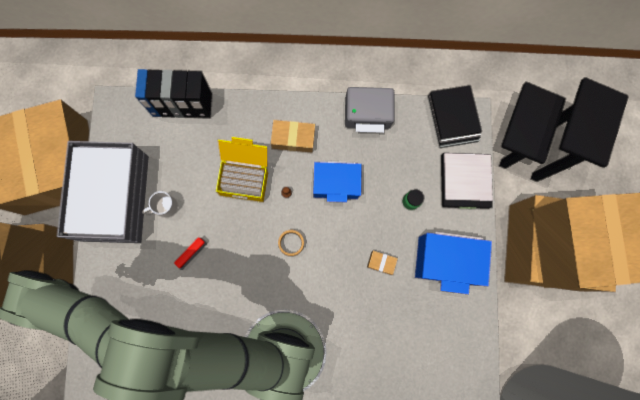

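The top view shows the yellow box around (242,178) with its lid leaning back. The small blue box is around (337,180), and the larger blue decoy is at (455,260). The stamp is at (286,191), between the two boxes, and the tape roll is at (291,242). Next I'll work out the positions.

```bash
cat > h.py <<'E'
import numpy as np, cv2
from workcell import imaging, telemetry
def cloud(n,p,d):
    c=imaging.camera_info(n); K=np.array(c["mtx"]);D=np.array(c["dist_coeffs"]);T=np.array(c["extrinsics"])
    v,u=np.mgrid[0:400,0:640]
    q=cv2.undistortPoints(np.stack([u,v],-1).reshape(-1,1,2).astype(np.float64),K,D).reshape(400,640,2)
    P=np.concatenate([q*d[...,None],d[...,None]],-1)
    return P@T[:3,:3].T+T[:3,3]
def masks(p):
    h=cv2.cvtColor(p,cv2.COLOR_BGR2HSV)
    H,S,V=h[...,0],h[...,1],h[...,2]
    return {"blue":(H>105)&(H<130)&(S>180)&(V>60),"yellow":(H>20)&(H<32)&(S>170)&(V>80)}
E
python3 - <<'E'
from h import *
for n in("top","side"):
    p=np.load(f"{n}_p0.npy");d=np.load(f"{n}_d0.npy");P=cloud(n,p,d);m=masks(p)
    for c in m:
        k,l,st,ce=cv2.connectedComponentsWithStats(m[c].astype(np.uint8))
        for i in range(1,k):
            if st[i,4]<150: continue
            Q=P[(l==i)&(d>0)]
            print(n,c,st[i],np.round(np.percentile(Q,[1,50,99],axis=0),3).tolist())
            if c=="blue":
                Z=Q[(Q[:,2]>.085)&(Q[:,2]<.110)] 
                if len(Z)>50:
                    r=cv2.minAreaRect(Z[:,:2].astype(np.float32)*1000);print("   rect",r,len(Z),np.median(Z[:,2]))
    # bystanders: heights
    if n=="top":
        for nm,(u,v) in dict(stamp=(286,191),tape=(291,242),stapler=(190,252),clip=(382,263),mug=(160,204),jar=(413,199),mail=(293,135)).items():
            print(nm,np.round(P[v,u],3))
E
```

```text
top blue [136  70  11  29 241] [[0.83, 0.488, 0.183], [0.876, 0.502, 0.199], [0.925, 0.517, 0.208]]
top blue [ 314  163   47   38 1637] [[0.522, -0.243, 0.049], [0.587, -0.164, 0.095], [0.649, -0.086, 0.104]]
   rect ((585.3856811523438, -163.90286254882812), (131.55751037597656, 159.28036499023438), 0.326280415058136) 1576 0.09528130148747715
top blue [ 416  233   75   60 3463] [[0.228, -0.669, 0.029], [0.323, -0.552, 0.128], [0.406, -0.452, 0.137]]
   rect ((339.68365478515625, -457.7783203125), (6.2744269371032715, 141.91343688964844), 85.90563201904297) 73 0.09779704112677501
top yellow [ 216  137   52   65 1413] [[0.522, 0.08, 0.011], [0.657, 0.155, 0.134], [0.693, 0.248, 0.217]]
stamp [0.551 0.011 0.071]
tape [ 0.381 -0.011  0.003]
stapler [0.332 0.335 0.044]
clip [ 0.314 -0.328  0.045]
mug [0.502 0.463 0.005]
jar [ 0.535 -0.428  0.083]
mail [ 0.753 -0.007  0.074]
side blue [ 314  198   54   65 2398] [[0.521, -0.249, 0.007], [0.589, -0.199, 0.094], [0.647, -0.091, 0.101]]
   rect ((582.83984375, -166.72689819335938), (132.1646728515625, 169.1559600830078), 0.42523694038391113) 1767 0.09547286209062933
side blue [ 229  318   84   82 5625] [[0.225, -0.652, 0.125], [0.323, -0.56, 0.129], [0.403, -0.46, 0.134]]
side yellow [ 296  108   51   76 1396] [[0.524, 0.075, 0.001], [0.617, 0.096, 0.081], [0.686, 0.25, 0.211]]
```

```bash
cat >> h.py <<'E'
from scipy.optimize import minimize
def proj(n,X):
    c=imaging.camera_info(n);T=np.linalg.inv(np.array(c["extrinsics"]))
    return cv2.projectPoints(np.asarray(X,float),cv2.Rodrigues(T[:3,:3])[0],T[:3,3],np.array(c["mtx"]),np.array(c["dist_coeffs"]))[0].reshape(-1,2)
def box2w(pose,X):
    x,y,a=pose;c,s=np.cos(a),np.sin(a);X=np.asarray(X,float)
    return np.stack([x+c*X[:,0]-s*X[:,1],y+s*X[:,0]+c*X[:,1],X[:,2]],1)
def lidpts(th,top=True):
    # outline of lid in box frame, r from hinge
    o=[(0,-.082),(0,.082),(.112,.082),(.112,.035),(.137,.035),(.137,-.035),(.112,-.035),(.112,-.082)]
    res=[]
    for t in (0,.006):
        res.append([(.055-r*np.cos(th)+t*np.sin(th),w,.09+r*np.sin(th)+t*np.cos(th)) for r,w in o])
    return [np.array(r) for r in res]
def sil(pose,th,n,body=True,sc=4):
    im=np.zeros((400*sc,640*sc),np.uint8)
    polys=[]
    a,b=lidpts(th)
    polys+= [a,b]+[np.array([a[i],a[(i+1)%8],b[(i+1)%8],b[i]]) for i in range(8)]
    if body:
        B=[(-.055,-.08),(.055,-.08),(.055,.08),(-.055,.08)]
        for i in range(4):
            p,q=B[i],B[(i+1)%4]; polys.append(np.array([(*p,0),(*q,0),(*q,.09),(*p,.09)]))
        polys.append(np.array([(*p,.09) for p in B]))
    for P in polys:
        uv=(proj(n,box2w(pose,P))+.5)*sc
        cv2.fillPoly(im,[np.round(uv).astype(np.int32)],255)
    return cv2.resize(im,(640,400),interpolation=cv2.INTER_AREA)/255.
E
python3 - <<'E'
from h import *
import scipy.ndimage as nd
ms={}
for n in("top","side"):
    p=np.load(f"{n}_p0.npy");h=cv2.cvtColor(p,cv2.COLOR_BGR2HSV);m=masks(p)
    for c in m:
        hm=(h[...,0]>100)&(h[...,0]<130)&(h[...,1]>120) if c=="blue" else (h[...,0]>18)&(h[...,0]<34)&(h[...,1]>110)
        reg={("top","blue"):(310,155,365,205),("side","blue"):(308,190,375,268),("top","yellow"):(210,130,275,205),("side","yellow"):(290,100,355,188)}[n,c]
        z=np.zeros((400,640),bool);z[reg[1]:reg[3],reg[0]:reg[2]]=hm[reg[1]:reg[3],reg[0]:reg[2]]
        k,l,st,_=cv2.connectedComponentsWithStats(z.astype(np.uint8)); z=l==1+np.argmax(st[1:,4])
        z=nd.binary_fill_holes(z); ms[n,c]=z
for c,x0,th in(("blue",[.593,-.164,0.],0.),("yellow",[.58,.17,0.1],1.95)):
    for sets in(("top",),("side",),("top","side")):
        f=lambda q:sum(np.abs(sil(q,q[3] if False else th,n)-ms[n,c]).sum() for n in sets) if False else sum(np.abs(sil(q[:3],th,n)-ms[n,c]).sum()/ms[n,c].sum() for n in sets)
        best=None
        for a in(-.2,-.1,0,.1,.2):
            s=np.array([x0[0],x0[1],a]);sim=np.vstack([s,s+[.01,0,0],s+[0,.01,0],s+[0,0,.1]])
            r=minimize(f,s,method="Nelder-Mead",options=dict(initial_simplex=sim,xatol=2e-4,fatol=1e-4))
            if best is None or r.fun<best.fun:best=r
        print(c,sets,np.round(best.x,4),round(best.fun,4))
    for n in("top","side"):
        p=np.load(f"{n}_p0.npy");s=(sil(best.x,th,n)>.5).astype(np.uint8)
        cs,_=cv2.findContours(s,cv2.RETR_EXTERNAL,cv2.CHAIN_APPROX_NONE);cv2.drawContours(p,cs,-1,(0,0,255),1)
        ys,xs=np.where(s);cr=p[ys.min()-10:ys.max()+10,xs.min()-10:xs.max()+10]
        cv2.imwrite(f"pics/{c}_{n}.png",cv2.resize(cr,(360,360*cr.shape[0]//cr.shape[1])))
ims=[cv2.resize(cv2.imread(f"pics/{c}_{n}.png"),(380,290)) for c in("blue","yellow") for n in("top","side")]
cv2.imwrite("pics/fit.png",np.vstack([np.hstack(ims[:2]),np.hstack(ims[2:])]))
E
```

```text
Traceback (most recent call last):
  File "h.py", line 38, in sil
    uv=(proj(n,box2w(pose,P))+.5)*sc
        ~~~~^^^^^^^^^^^^^^^^^
  File "h.py", line 15, in proj
    c=imaging.camera_info(n);T=np.linalg.inv(np.array(c["extrinsics"]))
ValueError: time passes only in moves, steps and waits
```

```bash
python3 - <<'E'
s=open('h.py').read()
s=s.replace("imaging.camera_info(n)","info(n)").replace("def cloud",'''import functools,os,pickle
@functools.lru_cache(None)
def info(n):
    f=f"cam_{n}.pkl"
    if not os.path.exists(f): pickle.dump({k:np.array(v) for k,v in imaging.camera_info(n).items() if k in("mtx","dist_coeffs","extrinsics")},open(f,"wb"))
    return pickle.load(open(f,"rb"))
def cloud''',1)
open('h.py','w').write(s)
E
cat > fit.py <<'E'
from h import *
import scipy.ndimage as nd
ms={}
for n in("top","side"):
    p=np.load(f"{n}_p0.npy");h=cv2.cvtColor(p,cv2.COLOR_BGR2HSV)
    for c in("blue","yellow"):
        hm=(h[...,0]>100)&(h[...,0]<130)&(h[...,1]>120) if c=="blue" else (h[...,0]>18)&(h[...,0]<34)&(h[...,1]>110)
        reg={("top","blue"):(310,155,365,205),("side","blue"):(308,190,375,268),("top","yellow"):(210,130,275,205),("side","yellow"):(290,100,355,188)}[n,c]
        z=np.zeros((400,640),bool);z[reg[1]:reg[3],reg[0]:reg[2]]=hm[reg[1]:reg[3],reg[0]:reg[2]]
        k,l,st,_=cv2.connectedComponentsWithStats(z.astype(np.uint8)); z=l==1+np.argmax(st[1:,4])
        z=nd.binary_fill_holes(z); ms[n,c]=z
for c,x0,th in(("blue",[.593,-.164,0.],0.),("yellow",[.58,.17,0.1],1.95)):
    for sets in(("top",),("side",),("top","side")):
        f=lambda q:sum(np.abs(sil(q[:3],th,n)-ms[n,c]).sum()/ms[n,c].sum() for n in sets)
        best=None
        for a in(-.15,0,.15):
            s=np.array([x0[0],x0[1],a]);sim=np.vstack([s,s+[.01,0,0],s+[0,.01,0],s+[0,0,.1]])
            r=minimize(f,s,method="Nelder-Mead",options=dict(initial_simplex=sim,xatol=2e-4,fatol=1e-4))
            if best is None or r.fun<best.fun:best=r
        print(c,sets,np.round(best.x,4),round(best.fun,4))
    for n in("top","side"):
        p=np.load(f"{n}_p0.npy");s=(sil(best.x,th,n)>.5).astype(np.uint8)
        cs,_=cv2.findContours(s,cv2.RETR_EXTERNAL,cv2.CHAIN_APPROX_NONE);cv2.drawContours(p,cs,-1,(0,0,255),1)
        ys,xs=np.where(s);cr=p[ys.min()-10:ys.max()+10,xs.min()-10:xs.max()+10]
        cv2.imwrite(f"pics/{c}_{n}.png",cr)
ims=[cv2.resize(cv2.imread(f"pics/{c}_{n}.png"),(380,290)) for c in("blue","yellow") for n in("top","side")]
cv2.imwrite("pics/fit.png",np.vstack([np.hstack(ims[:2]),np.hstack(ims[2:])]))
E
time python3 fit.py
```

```text
blue ('top',) [ 0.5984 -0.1638 -0.0234] 0.0413
blue ('side',) [ 0.5965 -0.1662 -0.027 ] 0.0545
blue ('top', 'side') [ 0.5974 -0.1645 -0.0218] 0.1047
yellow ('top',) [ 0.5862  0.1673 -0.1217] 0.0384
yellow ('side',) [ 0.5832  0.1647 -0.1296] 0.0332
yellow ('top', 'side') [ 0.5848  0.1673 -0.1297] 0.0877
real	0m14.797s
user	0m19.873s
sys	0m3.298s
```

View pics/fit.png

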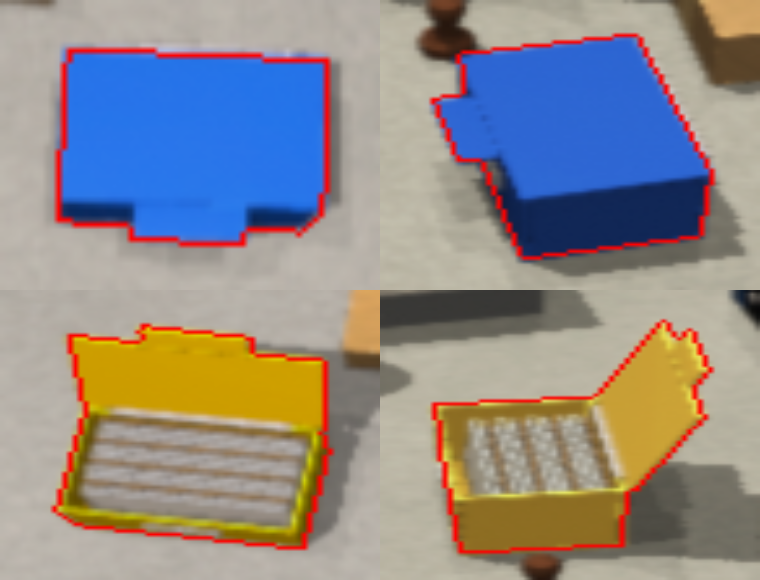

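The silhouette fits agree to about 2 mm. Yellow box is at (0.585, 0.167), yaw -0.127, and blue box is at (0.597, -0.165), yaw -0.024. I'll deal with yellow first: close the fingers, raise them and go round behind its lid.

>>> carry_out(series=[[0,0,-0.04,0,0,0,255],[-0.03,-0.01,-0.08,0,0,0,255],[-0.07,-0.03,-0.1,0,0,0,255],[-0.12,-0.05,-0.1,0,0,-0.02,255],[-0.17,-0.07,-0.1,0,0,-0.04,255],[-0.22,-0.09,-0.1,0,0,-0.06,255],[-0.27,-0.11,-0.1,0,0,-0.08,255],[-0.32,-0.13,-0.1,0,0,-0.1,255],[-0.36,-0.145,-0.1,0,0,-0.12,255],[-0.38,-0.155,-0.1,0,0,-0.14,255]], force=20)

```text
clock: 1.35
position: [0.5005, 0.3392, 0.3309]
tool_rot: [-3.141, 0.0, 2.989]
force: [0.3, 1.2, -0.1]
grip_width: 0.0003
```

```bash
cat > st.py <<'E'
from workcell import telemetry
import numpy as np
s=telemetry.observe()
for k in("clock","qpos","position","tool_rot","force","grip_width"):print(k,np.round(s[k],4))
E
python3 st.py
```

```text
clock 1.35
qpos [-0.7437  0.4048  0.0712  1.5303 -0.0293  1.2082  0.7504]
position [0.5005 0.3392 0.3309]
tool_rot [-3.1407  0.      2.989 ]
force [ 0.3107  1.2495 -0.0992]
grip_width 0.0003
```

>>> carry_out(series=[[-0.04,-0.022,0,0,0,-0.01,255],[-0.085,-0.047,0,0,0,-0.02,255],[-0.13,-0.072,0,0,0,-0.026,255],[-0.175,-0.097,0,0,0,-0.026,255],[-0.22,-0.122,0,0,0,-0.026,255],[-0.26,-0.145,0,0,0,-0.026,255],[-0.278,-0.153,0,0,0,-0.026,255],[-0.278,-0.153,0.03,0,0,-0.026,255],[-0.278,-0.153,0.08,0,0,-0.026,255],[-0.278,-0.153,0.12,0,0,-0.026,255]])

```text
clock: 2.6
position: [0.75, 0.1481, 0.2089]
tool_rot: [-3.141, -0.002, 3.017]
force: [1.2, 0.5, 1.5]
grip_width: 0.0
```

```bash
python3 st.py; python3 - <<'E'
from h import *
for n in ("side","top"):
    p,d=imaging.grab_frame(n); cv2.imwrite(f"pics/{n}1.png",p)
a=cv2.imread("pics/side1.png")[60:260,200:460];b=cv2.imread("pics/top1.png")[80:280,180:440]
cv2.imwrite("pics/y1.png",np.hstack([cv2.resize(x,None,fx=1.5,fy=1.5) for x in(a,b)]))
E
```

```text
clock 2.6
qpos [-0.3283  0.786   0.1101  1.1812 -0.0842  1.1803  1.2278]
position [0.75   0.1481 0.2089]
tool_rot [-3.1411e+00 -1.6000e-03  3.0167e+00]
force [1.1915 0.5074 1.5001]
grip_width 0.0
```

View pics/y1.png

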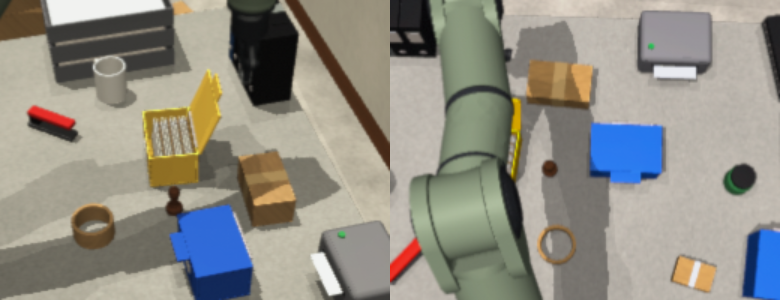

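The view shows the gripper behind the yellow lid, near crop pixel (250,40). Now I'll go down slightly and push the lid towards the robot.

>>> carry_out(series=[[0.01,0,0.02,0,0,0,255],[0.035,0,0.024,0,0,0,255],[0.045,0,0.024,0,0,0,255],[0.055,0,0.024,0,0,0,255],[0.065,0,0.024,0,0,0,255],[0.075,0,0.024,0,0,0,255],[0.085,0,0.024,0,0,0,255],[0.095,0,0.024,0,0,0,255],[0.104,0,0.024,0,0,0,255],[0.108,0,0.024,0,0,0,255]])

```text
clock: 3.95
position: [0.6428, 0.1619, 0.1873]
tool_rot: [-3.142, -0.0, 3.017]
force: [0.5, -0.2, 0.0]
grip_width: 0.0004
```

```bash
python3 st.py; cat > look.py <<'E'
import sys
from h import *
t=sys.argv[1]
for n in ("side","top"):
    p,d=imaging.grab_frame(n); cv2.imwrite(f"pics/{n}{t}.png",p); np.save(f"{n}_p{t}.npy",p);np.save(f"{n}_d{t}.npy",d)
a=cv2.imread(f"pics/side{t}.png")[60:280,200:460];b=cv2.imread(f"pics/top{t}.png")[80:300,180:440]
cv2.imwrite(f"pics/y{t}.png",np.hstack([cv2.resize(x,None,fx=1.5,fy=1.5) for x in(a,b)]))
E
python3 look.py 2
```

```text
clock 3.95
qpos [-0.4007  0.6303  0.1019  1.5379 -0.0725  0.9776  1.1686]
position [0.6428 0.1619 0.1873]
tool_rot [-3.1416e+00 -4.0000e-04  3.0170e+00]
force [ 0.4529 -0.2002  0.0213]
grip_width 0.0004
```

View pics/y2.png

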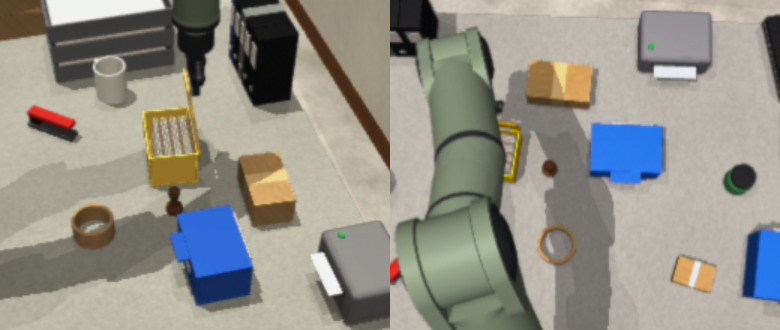

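In the side view the lid is close to upright, at crop (188,100), with the fingers right behind it. I'll push a bit further and wait.

>>> carry_out(series=[[0.006,0,0,0,0,0,255],[0.012,0,0,0,0,0,255],[0.018,0,0,0,0,0,255],[0.02,0,0,0,0,0,255],[0.02,0,0,0,0,0,255],[0.02,0,0,0,0,0,255],[0.02,0,-0.03,0,0,0,255],[0.02,0,-0.07,0,0,0,255],[0.02,0,-0.1,0,0,0,255]])

```text
clock: 5.18
position: [0.624, 0.1641, 0.2889]
tool_rot: [3.141, 0.001, 3.017]
force: [0.2, -0.1, 0.1]
grip_width: -0.0004
```

```bash
python3 st.py;python3 look.py 3
```

```text
clock 5.175
qpos [-0.425   0.5073  0.1168  1.4796 -0.0617  1.1574  1.1477]
position [0.624  0.1641 0.2889]
tool_rot [3.1413e+00 9.0000e-04 3.0165e+00]
force [ 0.1527 -0.093   0.1071]
grip_width -0.0004
```

View pics/y3.png

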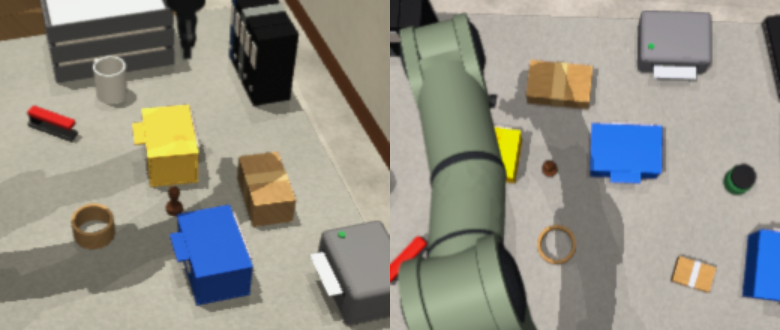

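Yellow is shut: its lid is flat, at about crop (168,130). I'll confirm that with depth and work out the tilted approach to the blue tab.

```bash
cat > plan.py <<'E'
from h import *
from scipy.spatial.transform import Rotation as Ro
B=(.5975,-.1648,-.0235)
def Rt(beta,yaw=B[2]):
    s,c=np.sin(beta),np.cos(beta)
    M=np.array([[-s,0,-c],[0,1,0],[c,0,-s]]).T   # columns x,y,z
    M=np.column_stack([[-s,0,-c],[0,1,0],[c,0,-s]])
    return Ro.from_euler('z',yaw)*Ro.from_matrix(M)
def tcp_from_C(cx,cz,beta,h=.011,cy=0):
    s,c=np.sin(beta),np.cos(beta)
    return box2w(B,[[cx-h*s,cy,cz-h*c]])[0]
def rel(p,R,s=None):
    s=s or telemetry.observe()
    R0=Ro.from_euler('xyz',s["tool_rot"])
    return np.round(np.r_[R0.inv().apply(p-s["position"]),(R0.inv()*R).as_rotvec()],4)
E
python3 - <<'E'
from plan import *
n="side";p=np.load("side_p3.npy");d=np.load("side_d3.npy");P=cloud(n,p,d)
Y=(.585,.167,-.127);m=masks(p)["yellow"]&(d>0);Q=P[m]
c,s=np.cos(Y[2]),np.sin(Y[2]);X=(Q[:,0]-Y[0])*c+(Q[:,1]-Y[1])*s;W=-(Q[:,0]-Y[0])*s+(Q[:,1]-Y[1])*c
k=(abs(W)<.07)&(X<.045)&(X>-.05)&(Q[:,2]>.07);print("yellow lid slope,z:",np.polyfit(X[k],Q[k,2],1),k.sum())
s=telemetry.observe()
print(rel(np.array([.437,-.161,.25]),Rt(np.pi/4),s))
E
```

```text
yellow lid slope,z: [-0.00268696  0.09529497] 612
[ 0.1461 -0.3463  0.0393 -0.0381 -0.7801 -0.0971]
```

>>> carry_out(series=[[0.015,-0.035,0,0,0,0,255],[0.03,-0.075,0,-0.005,-0.1,-0.012,255],[0.05,-0.12,0.005,-0.01,-0.2,-0.025,255],[0.07,-0.165,0.01,-0.015,-0.3,-0.037,255],[0.09,-0.21,0.02,-0.02,-0.4,-0.05,255],[0.11,-0.255,0.03,-0.025,-0.5,-0.062,255],[0.13,-0.3,0.035,-0.03,-0.6,-0.075,255],[0.14,-0.33,0.039,-0.034,-0.7,-0.087,255],[0.146,-0.346,0.039,-0.038,-0.78,-0.097,255],[0.146,-0.346,0.039,-0.038,-0.78,-0.097,255]])

```text
clock: 6.52
position: [0.463, -0.1242, 0.2822]
tool_rot: [-3.135, 0.609, 3.118]
force: [0.6, -0.1, 0.2]
grip_width: 0.0001
```

```bash
python3 st.py;python3 look.py 4
```

```text
clock 6.525
qpos [-0.3465 -0.0318  0.5495  2.3847 -0.4255  0.2004  2.1459]
position [ 0.463  -0.1242  0.2822]
tool_rot [-3.1352  0.6086  3.1183]
force [ 0.6306 -0.1312  0.1676]
grip_width 0.0001
```

View pics/y4.png

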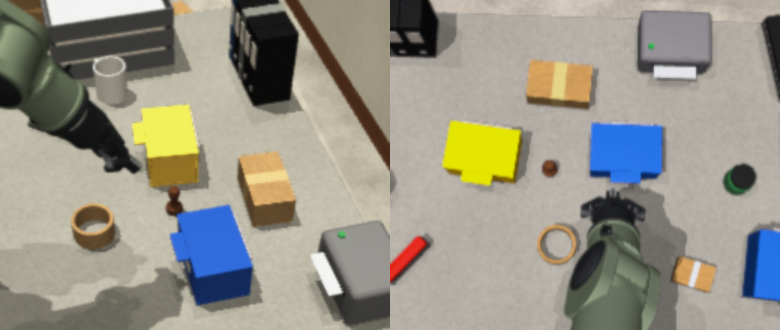

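The arm stopped short of the commanded pose: position (0.463, -0.124, 0.282) against the target (0.437, -0.161, 0.25). q4 is near its upper limit and q6 near its lower one. I'll fit the arm's kinematics from the readings so I can choose a pose it can reach.

```bash
cat > kin.py <<'E'
import numpy as np, itertools
from scipy.spatial.transform import Rotation as Ro
from scipy.optimize import least_squares
D=[([-1.35021,.52195,-.03631,1.59992,.02118,1.02111,-.11281],[.17914,.59847,.2308],[-3.1406,0,2.85076]),
([-.7437,.4048,.0712,1.5303,-.0293,1.2082,.7504],[.5005,.3392,.3309],[-3.1407,0,2.989]),
([-.3283,.786,.1101,1.1812,-.0842,1.1803,1.2278],[.75,.1481,.2089],[-3.1411,-.0016,3.0167]),
([-.4007,.6303,.1019,1.5379,-.0725,.9776,1.1686],[.6428,.1619,.1873],[-3.1416,-.0004,3.017]),
([-.425,.5073,.1168,1.4796,-.0617,1.1574,1.1477],[.624,.1641,.2889],[3.1413,.0009,3.0165]),
([-.3465,-.0318,.5495,2.3847,-.4255,.2004,2.1459],[.463,-.1242,.2822],[-3.1352,.6086,3.1183])]
ax=lambda a,t:Ro.from_euler(a,t)
def fk(q,sg,P):
    # sg signs for odd joints 1,3,5,7 ; P: h,a,b,e, ox,oy elbow..., yaw0, yaw7
    h,a,b,e,x1,x2,x3,y1,y2,y3,y0,y7=P
    R=ax('z',sg[0]*q[0]+y0);p=np.array([0,0,h])
    R=R*ax('y',q[1]);p=p+R.apply([x1,y1,a])
    R=R*ax('z',sg[1]*q[2]);R=R*ax('y',q[3]);p=p+R.apply([x2,y2,b])
    R=R*ax('z',sg[2]*q[4]);R=R*ax('y',q[5]);p=p+R.apply([x3,y3,e])
    R=R*ax('z',sg[3]*q[6]+y7)
    return p,R
def res(P,sg,w=.3):
    o=[]
    for q,p,r in D:
        pp,R=fk(q,sg,P);o+=list(pp-p)+list(w*(R*Ro.from_euler('xyz',r).inv()).as_rotvec())
    o+=list(.003*np.array(P)[4:10])
    return np.array(o)
def fit():
    best=None
    for sg in itertools.product([-1,1],repeat=4):
        for y7 in(0,1.57,3.14,-1.57):
            r=least_squares(res,[.35,.4,.4,.25,0,0,0,0,0,0,0,y7],args=(sg,),max_nfev=100)
            if best is None or r.cost<best[0]:best=(r.cost,sg,r.x,r.fun)
    return best
if __name__=="__main__":
    b=fit();print(b[0],b[1],np.round(b[2],4));print(np.round(b[3][:36].reshape(6,6),4))
    np.savez("kin.npz",sg=b[1],P=b[2])
E
python3 kin.py
```

```text
1.6245165266166793e-08 (-1, -1, -1, -1) [ 3.1960e-01  5.2960e-01  4.2050e-01  3.2730e-01  1.0000e-04 -2.0000e-04
 -0.0000e+00 -2.1600e-02 -3.7300e-02 -2.0000e-04 -0.0000e+00  1.5708e+00]
[[ 0.     -0.      0.     -0.     -0.     -0.    ]
 [-0.      0.0001  0.     -0.     -0.     -0.    ]
 [ 0.      0.      0.     -0.     -0.     -0.    ]
 [ 0.     -0.     -0.     -0.      0.      0.    ]
 [-0.     -0.     -0.     -0.      0.      0.    ]
 [-0.     -0.      0.      0.      0.      0.    ]]
```

```bash
cat > ik.py <<'E'
from kin import *
z=np.load("kin.npz");SG=z["sg"];P=z["P"]
lo=np.array([-2.91,-.3,-1.5,.17,-1.26,.16,-2.52]);hi=np.array([2.91,2.13,1.42,2.43,4.41,1.93,2.52])
lo_=lo+.03;hi_=hi-.03
def ik(p,R,q0,w=.3,reg=1e-3):
    f=lambda q:np.r_[(lambda pp,RR:np.r_[pp-p,w*(RR*R.inv()).as_rotvec()])(*fk(q,SG,P)),reg*(q-q0)]
    r=least_squares(f,np.clip(q0,lo_+1e-6,hi_-1e-6),bounds=(lo_,hi_))
    pp,RR=fk(r.x,SG,P)
    return r.x,np.linalg.norm(pp-p),(RR*R.inv()).magnitude()
E
python3 - <<'E'
from plan import *; from ik import *
q0=np.array([-.3465,-.0318,.5495,2.3847,-.4255,.2004,2.1459])
rng=np.random.default_rng(0)
# tool direction tilt t from vertical, horizontal azimuth psi in box frame
def Rdir(t,psi,roll):
    zt=np.array([np.sin(t)*np.cos(psi),np.sin(t)*np.sin(psi),-np.cos(t)])
    base=Ro.from_euler('z',psi)*Ro.from_matrix(np.column_stack([[-np.cos(t),0,-np.sin(t)],[0,1,0],[np.sin(t),0,-np.cos(t)]]))*Ro.from_euler('z',roll)
    return Ro.from_euler('z',B[2])*base
p=box2w(B,[[-.073,0,.065]])[0]
for roll in (0,):
  for psi in np.radians([0,30,60,90,-30,-60,-90]):
    out=[]
    for t in np.radians([20,30,40,50,60,70]):
        e=[]
        for k in range(6):
            s=q0 if k==0 else rng.uniform(lo_,hi_)
            q,ep,er=ik(p,Rdir(t,psi,0),s); e.append((ep+.3*er,k,q))
        b=min(e,key=lambda a:a[0]); out.append((round(e[0][0],3),round(b[0],3)))
    print(np.degrees(psi).round(),out)
E
```

```text
0.0 [(np.float64(0.025), np.float64(0.0)), (np.float64(0.085), np.float64(0.0)), (np.float64(0.143), np.float64(0.0)), (np.float64(0.194), np.float64(0.029)), (np.float64(0.051), np.float64(0.051)), (np.float64(0.049), np.float64(0.049))]
30.0 [(np.float64(0.0), np.float64(0.0)), (np.float64(0.0), np.float64(0.0)), (np.float64(0.0), np.float64(0.0)), (np.float64(0.0), np.float64(0.0)), (np.float64(0.0), np.float64(0.0)), (np.float64(0.0), np.float64(0.0))]
60.0 [(np.float64(0.0), np.float64(0.0)), (np.float64(0.0), np.float64(0.0)), (np.float64(0.0), np.float64(0.0)), (np.float64(0.008), np.float64(0.0)), (np.float64(0.046), np.float64(0.0)), (np.float64(0.083), np.float64(0.0))]
90.0 [(np.float64(0.04), np.float64(0.0)), (np.float64(0.08), np.float64(0.0)), (np.float64(0.119), np.float64(0.0)), (np.float64(0.157), np.float64(0.157)), (np.float64(0.193), np.float64(0.0)), (np.float64(0.227), np.float64(0.0))]
-30.0 [(np.float64(0.012), np.float64(0.0)), (np.float64(0.071), np.float64(0.0)), (np.float64(0.128), np.float64(0.0)), (np.float64(0.179), np.float64(0.034)), (np.float64(0.214), np.float64(0.058)), (np.float64(0.212), np.float64(0.066))]
-60.0 [(np.float64(0.0), np.float64(0.0)), (np.float64(0.008), np.float64(0.0)), (np.float64(0.034), np.float64(0.0)), (np.float64(0.05), np.float64(0.0)), (np.float64(0.053), np.float64(0.0)), (np.float64(0.042), np.float64(0.0))]
-90.0 [(np.float64(0.0), np.float64(0.0)), (np.float64(0.0), np.float64(0.0)), (np.float64(0.0), np.float64(0.0)), (np.float64(0.0), np.float64(0.0)), (np.float64(0.0), np.float64(0.0)), (np.float64(0.0), np.float64(0.0))]
```

```bash
cat >> plan.py <<'E'
def Rdir(t,psi):
    base=Ro.from_euler('z',psi)*Ro.from_matrix(np.column_stack([[-np.cos(t),0,-np.sin(t)],[0,1,0],[np.sin(t),0,-np.cos(t)]]))
    return Ro.from_euler('z',B[2])*base
def path_tcp(phi,r,t,psi,y=0.,h=.011,hw=.015):
    # leading upper corner line at hinge + r(-cos,sin); returns world TCP
    n=np.array([np.cos(t)*np.cos(psi),np.cos(t)*np.sin(psi),np.sin(t)])
    cx=.055-r*np.cos(phi);cz=.09+r*np.sin(phi)
    X=np.array([cx-abs(np.sin(psi))*hw,y,cz])-h*n
    return box2w(B,[X])[0]
E
python3 - <<'E'
from plan import *; from ik import *
q0=np.array([-.3465,-.0318,.5495,2.3847,-.4255,.2004,2.1459])
for psi in np.radians([20,30,40,50]):
  for t in np.radians([45,55,65]):
    q=q0;m=[];E=[]
    # staging point 60 mm back along tool axis
    R=Rdir(t,psi);zt=R.as_matrix()[:,2]
    st=path_tcp(-.14,.122,t,psi)-.09*zt
    pts=[st]+[path_tcp(a,r,t,psi) for a,r in zip(np.linspace(-.14,1.7,12),np.linspace(.122,.11,12))]
    jm=0
    for k,p in enumerate(pts):
        qn,ep,er=ik(p,R,q);E.append(ep+.3*er)
        if k>1: jm=max(jm,abs(qn-q).max())
        q=qn; m.append(np.minimum(q-lo,hi-q).min())
        if k in(0,1,12): qq=q.round(2);print("   ",k,qq)
    print(np.degrees([psi,t]).round(),"err",round(max(E),4),"margin",np.round(m,2),"jump",round(jm,2))
E
```

```text
0 [ 1.66  1.06 -1.42  2.37  1.83  0.39  0.86]
    1 [ 1.49  1.29 -1.38  2.31  2.07  0.6   0.74]
    12 [ 1.3   1.04 -1.44  2.    1.51  0.52  1.04]
[20. 45.] err 0.0001 margin [0.06 0.12 0.09 0.07 0.06 0.05 0.04 0.04 0.04 0.04 0.04 0.05 0.06] jump 0.07
    0 [ 1.8   1.35 -1.47  2.4   1.98  0.44  0.98]
    1 [ 1.61  1.56 -1.46  2.33  2.2   0.64  0.87]
    12 [ 1.35  1.11 -1.41  2.07  1.96  0.37  0.7 ]
[20. 55.] err 0.0066 margin [0.03 0.04 0.03 0.03 0.03 0.03 0.03 0.03 0.03 0.04 0.06 0.08 0.09] jump 0.08
    0 [ 1.93  1.64 -1.47  2.4   1.99  0.44  1.23]
    1 [ 1.72  1.79 -1.47  2.33  2.28  0.58  1.04]
    12 [ 1.41  1.29 -1.45  2.12  2.39  0.38  0.45]
[20. 65.] err 0.0058 margin [0.03 0.03 0.03 0.03 0.03 0.03 0.03 0.03 0.03 0.03 0.03 0.04 0.05] jump 0.11
    0 [ 1.62  0.95 -1.25  2.26  0.9   0.19  1.94]
    1 [ 1.51  1.28 -1.36  2.22  1.7   0.46  1.24]
    12 [ 1.32  1.09 -1.45  1.92  1.16  0.53  1.55]
[30. 45.] err 0.0001 margin [0.03 0.14 0.12 0.09 0.05 0.03 0.03 0.03 0.03 0.03 0.03 0.04 0.05] jump 0.08
    0 [ 1.76  1.2  -1.31  2.28  1.15  0.19  1.89]
    1 [ 1.64  1.52 -1.44  2.23
[... 1258 characters left out ...]
1.24 -1.28  2.02  0.79  0.51  2.39]
    12 [ 1.3   1.15 -1.43  1.72  0.64  0.73  2.35]
[50. 45.] err 0.0 margin [0.03 0.13 0.14 0.14 0.12 0.09 0.07 0.06 0.05 0.05 0.06 0.06 0.07] jump 0.04
    0 [ 1.73  1.39 -1.47  2.03  0.75  0.67  2.49]
    1 [ 1.59  1.46 -1.38  2.01  0.83  0.57  2.48]
    12 [ 1.36  1.27 -1.47  1.74  0.58  0.66  2.48]
[50. 55.] err 0.0265 margin [0.03 0.04 0.06 0.06 0.03 0.03 0.03 0.03 0.03 0.03 0.03 0.03 0.03] jump 0.06
    0 [ 1.8   1.54 -1.47  2.06  0.81  0.61  2.49]
    1 [ 1.67  1.68 -1.47  2.01  0.91  0.62  2.49]
    12 [ 1.4   1.35 -1.47  1.81  0.58  0.51  2.49]
[50. 65.] err 0.0609 margin [0.03 0.03 0.03 0.03 0.03 0.03 0.03 0.03 0.03 0.03 0.03 0.03 0.03] jump 0.06
```

```bash
cat > s2.py <<'E'
from plan import *; from ik import *
q0=np.array([-.3465,-.0318,.5495,2.3847,-.4255,.2004,2.1459])
q0=np.array([-.1,.3,.1,2.2,-.1,.5,1.])
def ikd(p,d,q0,reg=2e-3):
    def f(q):
        pp,R=fk(q,SG,P);return np.r_[pp-p,.3*(R.as_matrix()[:,2]-d),reg*(q-q0)]
    r=least_squares(f,np.clip(q0,lo_+1e-6,hi_-1e-6),bounds=(lo_,hi_));q=r.x
    pp,R=fk(q,SG,P);return q,np.linalg.norm(pp-p)+.3*np.linalg.norm(R.as_matrix()[:,2]-d)
if __name__=="__main__":
  for psi in np.radians([60,45,30,15,0,-15,-30,-45,-60,-75]):
    for t in np.radians([20,25,30,35,40,45,50]):
      R=Rdir(t,psi);zt=R.as_matrix()[:,2];q=q0;E=[]
      n=8
      pts=[path_tcp(-.18,.122,t,psi)-.06*zt]+[path_tcp(a,r,t,psi) for a,r in zip(np.linspace(-.18,1.7,n),np.linspace(.122,.11,n))]
      Q=[]
      for p in pts:
        q,e=ikd(p,zt,q);E.append(e);Q.append(q)
      if max(E)<.003: 
        jm=np.abs(np.diff(Q,axis=0)).max(); print(np.degrees([psi,t]).round(),round(max(E),4),Q[1].round(2),Q[-1].round(2),round(jm,2))
E
python3 s2.py
```

```text
[60. 20.] 0.0 [ 0.41  0.65  0.01  1.98 -0.69  0.57  1.  ] [ 0.31  0.62  0.04  1.59 -0.47  0.92  1.  ] 0.12
[60. 25.] 0.0 [ 0.48  0.67 -0.02  1.99 -0.81  0.6   1.  ] [ 0.37  0.63  0.01  1.6  -0.56  0.92  1.  ] 0.12
[60. 30.] 0.0 [ 0.54  0.7  -0.03  1.98 -0.91  0.65  1.  ] [ 0.42  0.64 -0.01  1.62 -0.66  0.93  1.  ] 0.11
[60. 35.] 0.0 [ 0.59  0.73 -0.04  1.98 -1.    0.71  1.  ] [ 0.48  0.66 -0.03  1.63 -0.75  0.94  1.  ] 0.11
[60. 40.] 0.0 [ 0.64  0.77 -0.05  1.97 -1.06  0.78  1.  ] [ 0.53  0.68 -0.06  1.64 -0.84  0.97  1.  ] 0.1
[60. 45.] 0.0 [ 0.69  0.81 -0.07  1.96 -1.11  0.84  1.  ] [ 0.58  0.71 -0.09  1.64 -0.91  1.    1.  ] 0.1
[60. 50.] 0.0 [ 0.74  0.85 -0.09  1.94 -1.14  0.91  1.  ] [ 0.63  0.74 -0.12  1.65 -0.98  1.03  1.  ] 0.1
[45. 20.] 0.0 [ 0.44  0.62 -0.05  2.06 -0.76  0.43  1.  ] [ 0.3   0.58  0.03  1.67 -0.47  0.79  1.  ] 0.12
[45. 25.] 0.0 [ 0.51  0.64 -0.08  2.08 -0.96  0.44  1.  ] [ 0.35  0.58  0.01  1.7  -0.59  0.76  1.  ] 0.12
[45. 30.] 0.0 [ 0.56  0.66 -0.08  2.09 -1.15  0.49  1.  ] [ 0.4   0.58 -0.    1.74 -0.74  0.75  1.  ] 0.14
[45. 35.] 0.0 [ 0.68  0.7  -0.18 
[... 2804 characters left out ...]
0.25  0.61  0.34  1.67  0.2   0.81  1.  ] 0.14
[-75.  25.] 0.0 [-0.39  0.69  0.42  2.12  0.52  0.34  1.  ] [-0.32  0.62  0.39  1.7   0.29  0.78  1.  ] 0.14
[-75.  30.] 0.0 [-0.48  0.73  0.47  2.14  0.68  0.34  1.  ] [-0.39  0.64  0.43  1.73  0.39  0.75  1.  ] 0.15
[-75.  35.] 0.0 [-0.53  0.76  0.47  2.15  0.89  0.38  1.  ] [-0.43  0.65  0.43  1.75  0.52  0.75  1.  ] 0.14
[-75.  40.] 0.0 [-0.53  0.79  0.4   2.16  1.08  0.48  1.  ] [-0.44  0.67  0.39  1.77  0.68  0.78  1.  ] 0.15
[-75.  45.] 0.0 [-0.54  0.82  0.35  2.16  1.18  0.57  1.  ] [-0.46  0.69  0.37  1.79  0.8   0.82  1.  ] 0.15
[-75.  50.] 0.0 [-0.57  0.86  0.33  2.16  1.24  0.66  1.  ] [-0.5   0.72  0.38  1.81  0.9   0.85  1.  ] 0.15
```

```bash
cat > s3.py <<'E'
from s2 import *
HH,HW=.015,.011   # half thickness in tilt plane (tool y), lateral (tool x)
def Rr(t,psi,roll): return Rdir(t,psi)*Ro.from_euler('z',roll)
Rb=Ro.from_euler('z',B[2])
g=np.array([(u,v,w) for u in np.linspace(-HW,HW,9) for v in np.linspace(-HH,HH,9) for w in -np.linspace(0,.073,60)])
def lidang(tipbox,Rbox):
    X=Rbox.apply(g)+tipbox
    wall=((X[:,0]>-.055)&(X[:,2]<.09)&(abs(X[:,1])<.08)).any()
    x=.055-X[:,0];zz=X[:,2]-.09;r=np.hypot(x,zz)
    ok=((r<.112)&(abs(X[:,1])<.082))|((r<.137)&(abs(X[:,1])<.035))
    a=np.arctan2(zz[ok],x[ok]); 
    if not ok.any(): return None,wall,None
    i=np.argmax(a);return a[i],wall,(r[ok][i],X[ok][i,1])
E
python3 - <<'E'
from s3 import *
for psi,t in ((60,35),(60,40),(60,45),(45,30),(45,35),(30,25)):
    psi,t=np.radians([psi,t])
    for roll in(np.pi/2,-np.pi/2):
        R=Rr(t,psi,roll);q=np.array([.6,.7,-.05,2.,-1.,.6,1.])
        p=path_tcp(0,.122,t,psi); qn,ep,er=ik(p,R,q);
        print(np.degrees([psi,t,roll]).round(),qn.round(2),round(ep+.3*er,4))
E
```

```text
[60. 35. 90.] [ 0.9   0.73 -0.46  1.96 -0.59  0.58  2.07] 0.0
[ 60.  35. -90.] [ 0.38  0.72  0.25  1.99 -1.14  0.88 -0.59] 0.0
[60. 40. 90.] [ 0.98  0.78 -0.52  1.95 -0.63  0.6   2.15] 0.0
[ 60.  40. -90.] [ 0.46  0.74  0.19  1.98 -1.17  0.93 -0.53] 0.0
[60. 45. 90.] [ 1.05  0.84 -0.58  1.94 -0.65  0.63  2.22] 0.0
[ 60.  45. -90.] [ 0.54  0.78  0.14  1.97 -1.19  0.98 -0.47] 0.0
[45. 30. 90.] [ 0.86  0.66 -0.48  2.08 -0.64  0.36  1.85] 0.0
[ 45.  30. -90.] [ 0.39  0.63  0.15  2.1  -1.23  0.63 -0.77] 0.0
[45. 35. 90.] [ 1.01  0.72 -0.62  2.08 -0.65  0.33  1.91] 0.0
[ 45.  35. -90.] [ 0.61  0.65 -0.08  2.11 -1.23  0.58 -0.71] 0.0
[30. 25. 90.] [ 0.7   0.58 -0.38  2.15 -0.68  0.22  1.56] 0.0
[ 30.  25. -90.] [ 0.38  0.57  0.03  2.16 -1.23  0.38 -1.08] 0.0
```

```bash
sed -i 's/^HH,HW=.*/HW,HH=.011,.015/' s3.py; cat > s4.py <<'E'
from s3 import *
import sys
def run(psi,t,y,r0,phi0=-.3,verbose=False):
    psi,t=np.radians([psi,t]);R=Rdir(t,psi);Rbx=Rb.inv()*R
    q=np.array([.6,.7,-.05,2.,-1.,.6,.8]);out=[]
    phis=np.linspace(phi0,1.72,14);rs=np.linspace(r0,.108,14)
    zt=R.as_matrix()[:,2]
    q,e0,_=ik(path_tcp(phis[0],rs[0],t,psi,y)-.06*zt,R,q)
    mg=np.minimum(q-lo,hi-q).min();ee=e0
    for f,r in zip(phis,rs):
        w=path_tcp(f,r,t,psi,y)
        tb=Rb.inv().apply(w-np.array([B[0],B[1],0]))
        a,wall,c=lidang(tb,Rbx)
        q,ep,er=ik(w,R,q);m=np.minimum(q-lo,hi-q).min();mg=min(mg,m);ee=max(ee,ep+.3*er)
        out.append((round(f,2),None if a is None else round(a,2),wall,None if c is None else np.round(c,3).tolist(),w.round(3).tolist()))
        if verbose:print(out[-1],q.round(2))
    return mg,ee,out
if __name__=="__main__":
    for psi,t in((60,35),(60,40),(60,45),(50,35),(45,30),(45,35),(45,40),(30,25)):
      for y in(-.01,):
        mg,ee,o=run(psi,t,y,.122)
        print(psi,t,y,"margin",round(mg,2),"err",round(ee,4),[x[1] for x in o],any(x[2] for x in o))
E
python3 s4.py
```

```text
60 35 -0.01 margin 0.03 err 0.0 [np.float64(-0.01), np.float64(0.1), np.float64(0.23), np.float64(0.36), np.float64(0.48), np.float64(0.61), np.float64(0.73), np.float64(0.86), np.float64(0.99), np.float64(1.12), np.float64(1.25), np.float64(1.41), np.float64(1.56), np.float64(1.72)] False
60 40 -0.01 margin 0.03 err 0.0 [np.float64(-0.06), np.float64(0.07), np.float64(0.2), np.float64(0.33), np.float64(0.46), np.float64(0.59), np.float64(0.72), np.float64(0.85), np.float64(0.98), np.float64(1.11), np.float64(1.25), np.float64(1.41), np.float64(1.56), np.float64(1.72)] False
60 45 -0.01 margin 0.03 err 0.0 [np.float64(-0.09), np.float64(0.03), np.float64(0.17), np.float64(0.3), np.float64(0.44), np.float64(0.57), np.float64(0.71), np.float64(0.84), np.float64(0.97), np.float64(1.1), np.float64(1.25), np.float64(1.41), np.float64(1.56), np.float64(1.72)] False
50 35 -0.01 margin 0.03 err 0.0 [np.float64(-0.03), np.float64(0.09), np.float64(0.22), np.float64(0.34), np.float64(0.46), np.float64(0.59), np.float64(0.72), np.float64(0.85), np.float64(0.98), np.float64(1.11), np.float64(1.2
[... 527 characters left out ...]
84), np.float64(0.97), np.float64(1.1), np.float64(1.25), np.float64(1.41), np.float64(1.56), np.float64(1.72)] False
45 40 -0.01 margin 0.03 err 0.0 [np.float64(-0.06), np.float64(0.05), np.float64(0.18), np.float64(0.31), np.float64(0.44), np.float64(0.57), np.float64(0.7), np.float64(0.83), np.float64(0.96), np.float64(1.1), np.float64(1.25), np.float64(1.41), np.float64(1.56), np.float64(1.72)] False
30 25 -0.01 margin 0.03 err 0.0001 [np.float64(0.09), np.float64(0.15), np.float64(0.24), np.float64(0.35), np.float64(0.47), np.float64(0.6), np.float64(0.73), np.float64(0.85), np.float64(0.99), np.float64(1.11), np.float64(1.25), np.float64(1.41), np.float64(1.56), np.float64(1.72)] False
```

```bash
python3 - <<'E'
from s4 import *
for a in((60,40),(55,35)):
    mg,ee,o=run(*a,-.01,.122,verbose=True)
    psi,t=np.radians(a);R=Rdir(t,psi);zt=R.as_matrix()[:,2]
    st=path_tcp(-.3,.122,t,psi,-.01)-.09*zt
    print("stage",st.round(3),"rel",rel(st,R),R.as_euler('xyz').round(3))
E
```

```text
(np.float64(-0.3), np.float64(-0.06), np.False_, [0.135, -0.034], [0.518, -0.18, 0.047]) [ 0.45  0.83  0.23  1.96 -1.23  0.94 -2.02]
(np.float64(-0.14), np.float64(0.07), np.False_, [0.134, -0.035], [0.515, -0.18, 0.066]) [ 0.44  0.79  0.24  1.96 -1.21  0.96 -2.05]
(np.float64(0.01), np.float64(0.2), np.False_, [0.136, -0.034], [0.515, -0.18, 0.084]) [ 0.43  0.76  0.26  1.96 -1.18  0.97 -2.09]
(np.float64(0.17), np.float64(0.33), np.False_, [0.134, -0.035], [0.518, -0.18, 0.103]) [ 0.42  0.73  0.27  1.96 -1.16  0.99 -2.13]
(np.float64(0.32), np.float64(0.46), np.False_, [0.136, -0.035], [0.523, -0.18, 0.12]) [ 0.41  0.7   0.28  1.94 -1.13  1.01 -2.17]
(np.float64(0.48), np.float64(0.59), np.False_, [0.136, -0.034], [0.531, -0.181, 0.136]) [ 0.39  0.68  0.29  1.92 -1.11  1.03 -2.22]
(np.float64(0.63), np.float64(0.72), np.False_, [0.136, -0.033], [0.542, -0.181, 0.151]) [ 0.38  0.67  0.3   1.9  -1.1   1.05 -2.26]
(np.float64(0.79), np.float64(0.85), np.False_, [0.137, -0.033], [0.554, -0.181, 0.164]) [ 0.36  0.66  0.31  1.87 -1.08  1.07 -2.31]
(np.float64(0.94), np.float64(0.98), np.F
[... 2114 characters left out ...]
0.584, -0.182, 0.184]) [ 0.25  0.62  0.38  1.83 -1.05  1.01 -2.49]
(np.float64(1.25), np.float64(1.25), np.False_, [0.111, -0.019], [0.6, -0.182, 0.189]) [ 0.17  0.65  0.48  1.8  -1.1   1.07 -2.49]
(np.float64(1.41), np.float64(1.41), np.False_, [0.11, -0.019], [0.617, -0.183, 0.192]) [ 0.11  0.69  0.57  1.76 -1.14  1.12 -2.49]
(np.float64(1.56), np.float64(1.56), np.False_, [0.109, -0.019], [0.634, -0.183, 0.193]) [ 0.06  0.73  0.65  1.72 -1.18  1.17 -2.49]
(np.float64(1.72), np.float64(1.72), np.False_, [0.108, -0.019], [0.651, -0.183, 0.19]) [ 0.02  0.78  0.72  1.68 -1.23  1.22 -2.49]
stage [ 0.488 -0.222  0.121] rel [ 0.0706 -0.0968  0.1482 -0.555  -0.0024 -0.7869] [-3.142  0.611 -2.205]
```

```bash
cat > s5.py <<'E'
from s3 import *
def rows(way,q,n=10,pr=True):
    """way: list of (p,R) absolute; print rows relative to current; check ik continuation"""
    s=telemetry.observe()
    out=[]
    for p,R in way:
        q,ep,er=ik(p,R,q);m=np.minimum(q-lo,hi-q).min()
        out.append(rel(p,R,s))
        if pr:print(np.round(out[-1],3).tolist(),"q",q.round(2),"m",round(m,2),"e",round(ep+.3*er,4))
    return q
E
python3 - <<'E'
from s5 import *
s=telemetry.observe();p0=s["position"];q=s["qpos"]
rad=np.radians
pA=np.array([.50,-.2,.30])
W=[(p0+(pA-p0)*k/10,Rdir(rad(35-3*k),0)*Ro.from_euler('z',rad(9*k))) for k in range(1,11)]
q=rows(W,q)
print()
W=[(pA,Rdir(rad(5),rad(6*k))*Ro.from_euler('z',rad(90+9*k)) )for k in range(0,11)]
q=rows(W,q,pr=False);print(q.round(2))
st=path_tcp(-.3,.122,rad(40),rad(60),-.01)-.1*Rdir(rad(40),rad(60)).as_matrix()[:,2]
W=[(pA+(st-pA)*k/5,Rdir(rad(5+7*k),rad(60))*Ro.from_euler('z',np.pi)) for k in range(0,6)]
q=rows(W,q,pr=False);print(st,q.round(2))
# path
for f,r in zip(np.linspace(-.3,1.72,14),np.linspace(.122,.108,14)):
    q,ep,er=ik(path_tcp(f,r,rad(40),rad(60),-.01),Rdir(rad(40),rad(60))*Ro.from_euler('z',np.pi),q);print(round(f,2),q.round(2),round(np.minimum(q-lo,hi-q).min(),2),round(ep+er,4))
E
```

```text
[-0.004, -0.008, 0.001, -0.001, 0.052, 0.157] q [-0.33 -0.01  0.56  2.33 -0.37  0.29  1.95] m 0.1 e 0.0
[-0.008, -0.015, 0.002, 0.012, 0.104, 0.313] q [-0.33  0.02  0.58  2.28 -0.33  0.37  1.76] m 0.15 e 0.0
[-0.012, -0.023, 0.003, 0.032, 0.155, 0.47] q [-0.34  0.05  0.61  2.22 -0.31  0.46  1.59] m 0.21 e 0.0
[-0.017, -0.03, 0.003, 0.061, 0.203, 0.625] q [-0.34  0.08  0.64  2.17 -0.3   0.54  1.44] m 0.26 e 0.0
[-0.021, -0.038, 0.004, 0.098, 0.25, 0.78] q [-0.35  0.12  0.68  2.11 -0.3   0.62  1.29] m 0.32 e 0.0
[-0.025, -0.045, 0.005, 0.143, 0.292, 0.934] q [-0.36  0.16  0.71  2.06 -0.31  0.7   1.15] m 0.37 e 0.0
[-0.029, -0.053, 0.006, 0.197, 0.331, 1.086] q [-0.36  0.21  0.75  2.01 -0.32  0.77  1.01] m 0.42 e 0.0
[-0.033, -0.06, 0.007, 0.258, 0.364, 1.236] q [-0.37  0.26  0.79  1.95 -0.34  0.85  0.88] m 0.48 e 0.0
[-0.038, -0.068, 0.008, 0.328, 0.392, 1.384] q [-0.37  0.31  0.83  1.89 -0.35  0.93  0.75] m 0.54 e 0.0
[-0.042, -0.075, 0.008, 0.406, 0.414, 1.53] q [-0.37  0.37  0.87  1.84 -0.37  1.01  0.62] m 0.55 e 0.0

[-0.36  0.45  0.97  1.79 -0.51  1.14  0.24]
[ 0.48492205 -0.23513
[... 166 characters left out ...]
9] 0.05 0.0
0.01 [ 0.43  0.76  0.26  1.96 -1.18  0.97  1.05] 0.08 0.0
0.17 [ 0.42  0.73  0.27  1.96 -1.16  0.99  1.01] 0.1 0.0
0.32 [ 0.41  0.7   0.28  1.94 -1.13  1.01  0.97] 0.13 0.0
0.48 [ 0.39  0.68  0.29  1.92 -1.11  1.03  0.92] 0.15 0.0
0.63 [ 0.38  0.67  0.3   1.9  -1.1   1.05  0.88] 0.16 0.0
0.79 [ 0.36  0.66  0.31  1.87 -1.08  1.07  0.83] 0.18 0.0
0.94 [ 0.35  0.66  0.32  1.83 -1.07  1.08  0.79] 0.19 0.0
1.1 [ 0.33  0.66  0.32  1.79 -1.06  1.1   0.75] 0.2 0.0
1.25 [ 0.32  0.67  0.32  1.75 -1.06  1.11  0.72] 0.2 0.0
1.41 [ 0.31  0.68  0.32  1.71 -1.06  1.12  0.69] 0.2 0.0
1.56 [ 0.3   0.7   0.32  1.67 -1.06  1.12  0.66] 0.2 0.0
1.72 [ 0.3   0.73  0.32  1.63 -1.06  1.13  0.64] 0.2 0.0
```

Plan: turn the hand about its own axis, come at the tab from front-right at 60°, and tilt 40° from vertical, which keeps the joints away from their limits. The first part is the unwinding.

>>> carry_out(series=[[-0.004,-0.008,0.001,0,0.052,0.157,255],[-0.008,-0.015,0.002,0.012,0.104,0.313,255],[-0.012,-0.023,0.003,0.032,0.155,0.47,255],[-0.017,-0.03,0.003,0.061,0.203,0.625,255],[-0.021,-0.038,0.004,0.098,0.25,0.78,255],[-0.025,-0.045,0.005,0.143,0.292,0.934,255],[-0.029,-0.053,0.006,0.197,0.331,1.086,255],[-0.033,-0.06,0.007,0.258,0.364,1.236,255],[-0.038,-0.068,0.008,0.328,0.392,1.384,255],[-0.042,-0.075,0.008,0.406,0.414,1.53,255]])

```text
clock: 7.88
position: [0.5014, -0.1969, 0.2992]
tool_rot: [3.06, -0.0, 1.547]
force: [-0.2, 0.2, 0.2]
grip_width: 0.0001
```

```bash
python3 st.py; python3 - <<'E'
from s5 import *
s=telemetry.observe();p0=s["position"];q=s["qpos"];rad=np.radians
pA=np.array([.50,-.2,.28])
W=[(p0+(pA-p0)*k/10,Rdir(rad(5),rad(6*k))*Ro.from_euler('z',rad(90+9*k)) )for k in range(1,11)]
q=rows(W,q)
E
```

```text
clock 7.875
qpos [-0.3107  0.3474  0.7729  1.8323 -0.3243  1.0029  0.5668]
position [ 0.5014 -0.1969  0.2992]
tool_rot [ 3.0603e+00 -5.0000e-04  1.5469e+00]
force [-0.1799  0.2111  0.1685]
grip_width 0.0001
[-0.0, -0.0, 0.002, -0.005, 0.009, 0.052] q [-0.31  0.35  0.78  1.84 -0.34  1.    0.53] m 0.59 e 0.0
[-0.001, -0.001, 0.004, -0.003, 0.018, 0.105] q [-0.31  0.36  0.79  1.84 -0.36  1.    0.5 ] m 0.59 e 0.0
[-0.001, -0.001, 0.006, 0.0, 0.027, 0.158] q [-0.3   0.37  0.8   1.84 -0.38  1.01  0.47] m 0.59 e 0.0
[-0.001, -0.001, 0.008, 0.005, 0.035, 0.21] q [-0.3   0.38  0.8   1.83 -0.39  1.02  0.43] m 0.6 e 0.0
[-0.002, -0.001, 0.01, 0.011, 0.042, 0.263] q [-0.3   0.39  0.81  1.83 -0.41  1.03  0.4 ] m 0.6 e 0.0
[-0.002, -0.002, 0.011, 0.019, 0.049, 0.316] q [-0.3   0.4   0.82  1.83 -0.43  1.04  0.36] m 0.6 e 0.0
[-0.002, -0.002, 0.013, 0.027, 0.054, 0.368] q [-0.3   0.41  0.83  1.82 -0.44  1.05  0.32] m 0.59 e 0.0
[-0.002, -0.002, 0.015, 0.036, 0.059, 0.421] q [-0.29  0.42  0.84  1.82 -0.45  1.06  0.29] m 0.58 e 0.0
[-0.003, -0.003, 0.017, 0.046, 0.062, 0.473] q [-0.29  0.43  0.85  1.82 -0.47  1.07  0.25] m 0.57 e 0.0
[-0.003, -0.003, 0.019, 0.056, 0.064, 0.526] q [-0.29  0.44  0.86  1.81 -0.48  1.08  0.21] m 0.56 e 0.0
```

```bash
python3 - <<'E'
from s5 import *
s=telemetry.observe();p0=s["position"];q=s["qpos"];rad=np.radians
T,PS=rad(40),rad(60)
Rf=Rdir(T,PS)*Ro.from_euler('z',np.pi)
st=path_tcp(-.3,.122,T,PS,-.01)-.1*Rf.as_matrix()[:,2]
W=[]
for k in range(1,11):
    u=min(1,k/9);W.append((p0+(st-p0)*u,Rdir(rad(5+35*u),rad(60*u))*Ro.from_euler('z',rad(90+90*u))))
q=rows(W,q)
E
```

```text
[-0.004, -0.003, 0.019, -0.072, 0.02, 0.058] q [-0.28  0.33  0.76  1.91 -0.4   0.89  0.59] m 0.52 e 0.0
[-0.009, -0.007, 0.039, -0.133, 0.059, 0.118] q [-0.21  0.33  0.72  1.97 -0.5   0.8   0.66] m 0.46 e 0.0
[-0.013, -0.01, 0.058, -0.183, 0.115, 0.177] q [-0.12  0.34  0.67  2.02 -0.65  0.75  0.76] m 0.41 e 0.0
[-0.017, -0.013, 0.077, -0.22, 0.187, 0.237] q [-0.    0.37  0.6   2.05 -0.8   0.74  0.89] m 0.38 e 0.0
[-0.022, -0.016, 0.097, -0.24, 0.272, 0.297] q [ 0.12  0.42  0.54  2.06 -0.95  0.77  1.  ] m 0.31 e 0.0
[-0.026, -0.02, 0.116, -0.24, 0.365, 0.356] q [ 0.22  0.49  0.49  2.06 -1.05  0.84  1.09] m 0.21 e 0.0
[-0.03, -0.023, 0.135, -0.219, 0.464, 0.414] q [ 0.31  0.56  0.46  2.03 -1.1   0.93  1.12] m 0.16 e 0.0
[-0.034, -0.026, 0.154, -0.174, 0.564, 0.472] q [ 0.38  0.65  0.44  1.98 -1.12  1.03  1.1 ] m 0.14 e 0.0
[-0.039, -0.03, 0.174, -0.106, 0.66, 0.528] q [ 0.44  0.74  0.42  1.92 -1.11  1.14  1.06] m 0.15 e 0.0
[-0.039, -0.03, 0.174, -0.106, 0.66, 0.528] q [ 0.44  0.74  0.42  1.92 -1.11  1.14  1.06] m 0.15 e 0.0
```

>>> carry_out(series=[[-0.004,-0.003,0.019,-0.072,0.02,0.058,255],[-0.009,-0.007,0.039,-0.133,0.059,0.118,255],[-0.013,-0.01,0.058,-0.183,0.115,0.177,255],[-0.017,-0.013,0.077,-0.22,0.187,0.237,255],[-0.022,-0.016,0.097,-0.24,0.272,0.297,255],[-0.026,-0.02,0.116,-0.24,0.365,0.356,255],[-0.03,-0.023,0.135,-0.219,0.464,0.414,255],[-0.034,-0.026,0.154,-0.174,0.564,0.472,255],[-0.039,-0.03,0.174,-0.106,0.66,0.528,255],[-0.039,-0.03,0.174,-0.106,0.66,0.528,255]])

```text
clock: 9.12
position: [0.4841, -0.2361, 0.121]
tool_rot: [-3.137, -0.7, 1.024]
force: [-0.2, 0.7, -0.3]
grip_width: -0.0
```

```bash
python3 st.py; python3 look.py 5; python3 - <<'E'
from s5 import *
s=telemetry.observe();p0=s["position"];q=s["qpos"];rad=np.radians
T,PS=rad(40),rad(60)
Rf=Rdir(T,PS)*Ro.from_euler('z',np.pi)
st=path_tcp(-.3,.122,T,PS,-.01)-.1*Rf.as_matrix()[:,2]
print(rel(st,Rf,s))
E
```

```text
clock 9.125
qpos [ 0.4435  0.7424  0.4162  1.913  -1.1086  1.1424  1.0573]
position [ 0.4841 -0.2361  0.121 ]
tool_rot [-3.1373 -0.7004  1.0243]
force [-0.1581  0.6519 -0.2602]
grip_width -0.0
[ 0.0001 -0.0003  0.0002 -0.0015 -0.0011  0.0057]
```

View pics/y5.png

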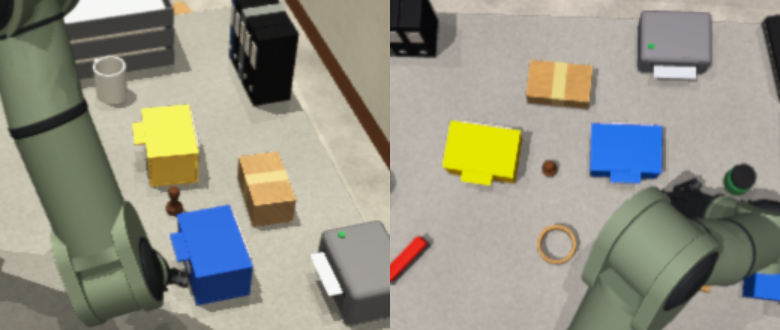

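```bash
python3 - <<'E'
from s5 import *
s=telemetry.observe();rad=np.radians
R0=Ro.from_euler('xyz',s["tool_rot"]);z=R0.as_matrix()[:,2];x=R0.as_matrix()[:,0];y=R0.as_matrix()[:,1]
p0=s["position"]
for n in("side","top"):
    im=cv2.imread(f"pics/{n}5.png");h=[]
    for d in(0,-.04,-.08):
        u=proj(n,[p0+d*z])[0];h.append(u)
    U=np.array(h);print(n,U.round(1).tolist())
    c=U[0].astype(int);cr=im[c[1]-45:c[1]+45,c[0]-60:c[0]+60]
    cr=cv2.resize(cr,None,fx=6,fy=6,interpolation=cv2.INTER_CUBIC)
    E=np.array([p0+sx*.011*x+sy*.015*y+w*z for w in(0,-.05) for sx,sy in((1,1),(1,-1),(-1,-1),(-1,1))])
    E=(proj(n,E)-c+[60,45]+.5)*6
    for k in(0,4):cv2.polylines(cr,[E[k:k+4].astype(int)],True,(0,0,255),1)
    cv2.imwrite(f"pics/zoom_{n}.png",cr)
a=np.vstack([cv2.resize(cv2.imread(f"pics/zoom_{n}.png"),(400,300)) for n in("side","top")]);cv2.imwrite("pics/zoom5.png",a)
E
```

```text
side [[310.3, 239.1], [307.0, 239.5], [303.5, 240.0]]
top [[358.4, 209.8], [366.1, 212.6], [374.1, 215.5]]
```

View pics/zoom5.png

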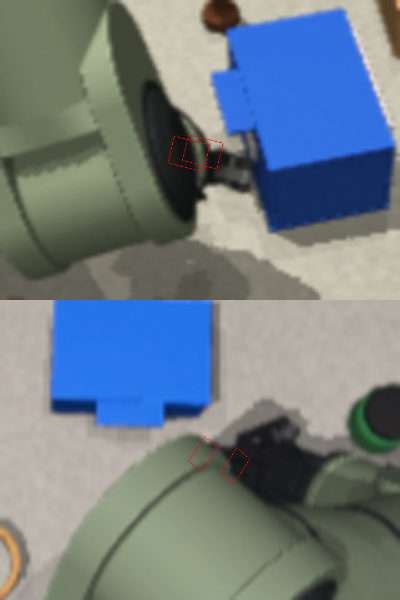

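```bash
python3 - <<'E'
from h import *
a=cv2.imread("pics/side4.png")[110:190,230:300];b=cv2.imread("pics/top4.png")[195:245,300:350+20]
c=cv2.imread("pics/side2.png")[60:130,300:370]
f=lambda x:cv2.convertScaleAbs(cv2.resize(x,(390,300),interpolation=cv2.INTER_CUBIC),alpha=2.2,beta=20)
print(b.shape)
cv2.imwrite("pics/grip.png",np.vstack([np.hstack([f(a),f(b)]),np.hstack([f(c),f(c)])]))
E
```

```text
(50, 70, 3)
```

View pics/grip.png

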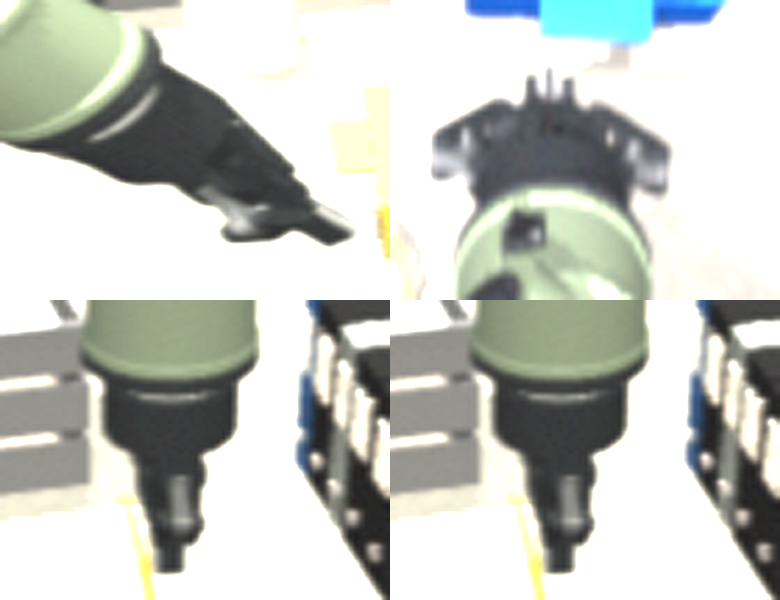

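The picture shows that with the fingers closed, the knuckles stick out about ±60 mm along tool y, 40–65 mm behind the tip. At this roll the right knuckle would hit the box, so I'll include it in the model and search again.

```bash
cat > s6.py <<'E'
from s5 import *
def blk(hx,hy,s0,s1,nx=7,ny=9,ns=12):
    return np.array([(u,v,-w) for u in np.linspace(-hx,hx,nx) for v in np.linspace(-hy,hy,ny) for w in np.linspace(s0,s1,ns)])
G=np.vstack([blk(.011,.0145,0,.04,7,7,30),blk(.014,.020,.03,.045),blk(.015,.062,.042,.073,5,25,14),blk(.038,.043,.073,.15,9,9,16)])
kind=np.r_[np.zeros(7*7*30),np.ones(7*9*12),2*np.ones(5*25*14),3*np.ones(9*9*16)]
def lidang(tb,Rbx):
    X=Rbx.apply(G)+tb
    wall=((X[:,0]>-.058)&(X[:,0]<.055)&(X[:,2]<.09)&(abs(X[:,1])<.083)).any()
    x=.055-X[:,0];zz=X[:,2]-.09;r=np.hypot(x,zz)
    ok=(((r<.112)&(abs(X[:,1])<.082))|((r<.137)&(abs(X[:,1])<.035)))&(x>-.05)
    if not ok.any(): return -9,wall,None,X[:,2].min()
    a=np.arctan2(zz[ok],x[ok]);i=np.argmax(a)
    return a[i],wall,(round(r[ok][i],3),round(X[ok][i,1],3),int(kind[ok][i])),X[:,2].min()
# above-lid check: nothing of the hand above lid plane inside
def tipoff(t,psi,roll):
    R=Rb.inv()*Rdir(t,psi)*Ro.from_euler('z',roll)
    return R
def evalc(t,psi,roll,y,r0,n=14,rend=.112):
    Rbx=tipoff(t,psi,roll); cor=Rbx.apply(np.array([(u,v,0) for u in(-.011,.011) for v in(-.0145,.0145)]))
    mx=cor[:,0].max();mz=cor[np.argmax(cor[:,0]+cor[:,2])][2]
    lead=cor[np.argmax(cor[:,0]*1+cor[:,2]*1)]
    # find lowest start phi with lid angle ~ -0.03
    def pos(f,r): return np.array([.055-r*np.cos(f)-lead[0],y-lead[1],.09+r*np.sin(f)-lead[2]])
    out=[]
    for f,r in zip(np.linspace(-.5,1.75,n),np.linspace(r0,rend,n)):
        p=pos(f,r);a,w,c,mz_=lidang(p,Rbx);out.append((f,a,w,c,p,mz_))
    return out,Rbx
if __name__=="__main__":
    rad=np.radians
    for psi in(20,30,40,50,60,75):
      for t in(25,30,35,40,45,55):
        for roll in range(0,180,15):
          for y in(-.02,0,.02):
            o,_=evalc(rad(t),rad(psi),rad(roll),y,.124)
            st=[k for k,x in enumerate(o) if x[1]<0 ]
            if not st: continue
            k0=max(st)
            seq=o[k0:]
            if any(x[2] for x in seq): continue
            if seq[0][5]<.012: continue
            kinds=[x[3][2] for x in seq if x[3]]
            if max(kinds)>2 : continue
            a=[x[1] for x in seq]
            if min(np.diff(a))<-.01 or max(np.diff(a))>.35: continue
            if kinds[-1]!=0: continue
            print(psi,t,roll,y,"z0",round(seq[0][5],3),kinds)
E
python3 s6.py | tee s6.out | wc -l; head -80 s6.out
```

```text
86
20 40 0 -0.02 z0 0.036 [1, 1, 0, 0, 0, 0, 0, 0, 0, 0, 0, 0, 0]
20 40 30 0.02 z0 0.029 [1, 1, 0, 0, 0, 0, 0, 0, 0, 0, 0, 0, 0]
20 40 165 -0.02 z0 0.032 [2, 1, 0, 0, 0, 0, 0, 0, 0, 0, 0, 0, 0]
20 45 0 -0.02 z0 0.035 [1, 1, 0, 0, 0, 0, 0, 0, 0, 0, 0, 0, 0]
20 45 0 0 z0 0.035 [2, 1, 0, 0, 0, 0, 0, 0, 0, 0, 0, 0, 0]
20 45 15 -0.02 z0 0.051 [0, 0, 0, 0, 0, 0, 0, 0, 0, 0, 0, 0]
20 45 30 -0.02 z0 0.048 [0, 0, 0, 0, 0, 0, 0, 0, 0, 0, 0, 0]
20 45 30 0 z0 0.048 [0, 0, 0, 0, 0, 0, 0, 0, 0, 0, 0, 0]
20 45 30 0.02 z0 0.048 [0, 0, 0, 0, 0, 0, 0, 0, 0, 0, 0, 0]
20 45 45 -0.02 z0 0.046 [0, 0, 0, 0, 0, 0, 0, 0, 0, 0, 0, 0]
20 45 45 0 z0 0.046 [0, 0, 0, 0, 0, 0, 0, 0, 0, 0, 0, 0]
20 45 45 0.02 z0 0.046 [0, 0, 0, 0, 0, 0, 0, 0, 0, 0, 0, 0]
20 45 150 -0.02 z0 0.027 [1, 1, 0, 0, 0, 0, 0, 0, 0, 0, 0, 0, 0]
20 45 165 -0.02 z0 0.03 [1, 1, 0, 0, 0, 0, 0, 0, 0, 0, 0, 0, 0]
20 55 0 -0.02 z0 0.053 [0, 0, 0, 0, 0, 0, 0, 0, 0, 0, 0, 0]
20 55 0 0 z0 0.053 [0, 0, 0, 0, 0, 0, 0, 0, 0, 0, 0, 0]
20 55 0 0.02 z0 0.032 [2, 2, 0, 0, 0, 0, 0, 0, 0, 0, 0, 0, 0]
20 55 15 -0.02 z0 0.048 [0, 0, 0, 0, 0, 0, 0, 0, 0, 0, 0, 0]
[... 3034 characters left out ...]
 0, 0, 0, 0, 0, 0, 0, 0, 0, 0]
40 45 15 -0.02 z0 0.035 [1, 1, 0, 0, 0, 0, 0, 0, 0, 0, 0, 0, 0]
40 45 15 0 z0 0.035 [2, 2, 2, 0, 0, 0, 0, 0, 0, 0, 0, 0, 0]
40 45 45 -0.02 z0 0.025 [2, 1, 0, 0, 0, 0, 0, 0, 0, 0, 0, 0, 0]
40 45 45 0 z0 0.025 [2, 1, 1, 0, 0, 0, 0, 0, 0, 0, 0, 0, 0]
40 55 0 -0.02 z0 0.053 [0, 0, 0, 0, 0, 0, 0, 0, 0, 0, 0, 0]
40 55 15 -0.02 z0 0.054 [0, 0, 0, 0, 0, 0, 0, 0, 0, 0, 0, 0]
40 55 15 0 z0 0.033 [2, 1, 0, 0, 0, 0, 0, 0, 0, 0, 0, 0, 0]
40 55 15 0.02 z0 0.033 [2, 2, 2, 2, 2, 2, 2, 2, 2, 2, 0, 0, 0]
40 55 45 -0.02 z0 0.036 [0, 0, 0, 0, 0, 0, 0, 0, 0, 0, 0, 0]
40 55 45 0 z0 0.036 [1, 0, 0, 0, 0, 0, 0, 0, 0, 0, 0, 0]
40 55 45 0.02 z0 0.036 [1, 0, 0, 0, 0, 0, 0, 0, 0, 0, 0, 0]
```

```bash
cat > s7.py <<'E'
from s6 import *
rad=np.radians
qc=telemetry.observe()["qpos"]
def tryc(psi,t,roll,y,r0=.124):
    o,Rbx=evalc(rad(t),rad(psi),rad(roll),y,r0)
    st=[k for k,x in enumerate(o) if x[1]<0]
    if not st:return None
    seq=o[max(st):]
    if any(x[2] for x in seq):return None
    a=[x[1] for x in seq];kinds=[x[3][2] for x in seq if x[3]]
    if max(kinds)>2 or kinds[-1]!=0 or min(np.diff(a))<-.01 or max(np.diff(a))>.35 or seq[0][5]<.015:return None
    R=Rb*Rbx
    q=qc.copy();best=None
    # interpolate orientation/pos from present to start, continuation
    s0p,s0R=fk(qc,SG,P)
    W0=box2w(B,[seq[0][4]])[0]-.07*R.as_matrix()[:,2]
    rv=(s0R.inv()*R).as_rotvec()
    E=[];J=[]
    for u in np.linspace(0,1,16)[1:]:
        qn,ep,er=ik(s0p+(W0-s0p)*u,s0R*Ro.from_rotvec(rv*u),q);J.append(abs(qn-q).max());q=qn
    E.append(ep+.3*er);M=[np.minimum(q-lo,hi-q).min()];qs=q
    for x in seq:
        qn,ep,er=ik(box2w(B,[x[4]])[0],R,q);J.append(abs(qn-q).max());q=qn;E.append(ep+.3*er);M.append(np.minimum(q-lo,hi-q).min())
    return max(E),min(M),max(J),kinds,qs,q
if __name__=="__main__":
    for psi in(30,40,50,60):
      for t in(45,50,55,60):
        for roll in list(range(0,90,15))+[165]+list(range(180,270,15)):
          for y in(-.02,0):
            r=tryc(psi,t,roll,y)
            if r and r[0]<.003: print(psi,t,roll,y,"err",round(r[0],4),"marg",round(r[1],2),"jump",round(r[2],2),r[3],r[4].round(2),r[5].round(2),flush=True)
E
time timeout 560 python3 s7.py
```

```text
30 45 0 -0.02 err 0.0 marg 0.03 jump 1.36 [1, 1, 0, 0, 0, 0, 0, 0, 0, 0, 0, 0, 0] [ 1.56  1.04 -1.2   2.24  1.29  0.19  1.6 ] [ 1.32  1.1  -1.45  1.89  1.13  0.54  1.59]
30 45 0 0 err 0.0 marg 0.03 jump 1.61 [2, 2, 0, 0, 0, 0, 0, 0, 0, 0, 0, 0, 0] [ 1.54  1.03 -1.21  2.27  1.57  0.19  1.3 ] [ 1.3   1.09 -1.45  1.92  1.19  0.52  1.5 ]
30 45 15 -0.02 err 0.0 marg 0.03 jump 1.5 [1, 1, 0, 0, 0, 0, 0, 0, 0, 0, 0, 0, 0] [ 1.56  1.03 -1.2   2.24  1.31  0.19  1.31] [ 1.32  1.09 -1.45  1.89  1.13  0.53  1.32]
30 45 15 0 err 0.0001 marg 0.03 jump 1.68 [2, 2, 0, 0, 0, 0, 0, 0, 0, 0, 0, 0, 0] [ 1.58  1.11 -1.31  2.27  1.55  0.31  1.06] [ 1.29  1.08 -1.45  1.92  1.19  0.52  1.23]
30 50 0 -0.02 err 0.0 marg 0.03 jump 1.44 [0, 0, 0, 0, 0, 0, 0, 0, 0, 0, 0, 0] [ 1.68  1.14 -1.31  2.25  1.29  0.24  1.67] [ 1.36  1.14 -1.45  1.93  1.2   0.45  1.58]
30 50 0 0 err 0.0 marg 0.03 jump 1.8 [2, 2, 0, 0, 0, 0, 0, 0, 0, 0, 0, 0, 0] [ 1.62  1.17 -1.26  2.28  1.68  0.22  1.3 ] [ 1.33  1.14 -1.45  1.95  1.28  0.44  1.47]
30 50 15 -0.02 err 0.0 marg 0.03 jump 1.48 [0, 0, 0, 0, 0, 0, 0, 0, 0, 0, 0, 0] [ 1.66  1.12
[... 12187 characters left out ...]
err 0.0 marg 0.03 jump 0.3 [0, 0, 0, 0, 0, 0, 0, 0, 0, 0, 0, 0] [ 1.47  1.16 -0.97  1.77 -0.19  0.81  2.49] [ 1.18  1.08 -1.01  1.54 -0.27  0.83  2.28]
60 60 75 -0.02 err 0.0 marg 0.03 jump 0.25 [0, 0, 0, 0, 0, 0, 0, 0, 0, 0, 0, 0] [ 1.35  1.05 -0.75  1.79 -0.49  0.85  2.49] [ 1.09  0.98 -0.8   1.56 -0.54  0.87  2.22]
60 60 240 -0.02 err 0.0 marg 0.03 jump 0.25 [0, 0, 0, 0, 0, 0, 0, 0, 0, 0, 0, 0] [ 0.65  0.96  0.29  1.82 -1.23  1.39  0.21] [ 0.57  0.86  0.06  1.58 -1.2   1.25 -0.22]
60 60 255 -0.02 err 0.0 marg 0.03 jump 0.25 [0, 0, 0, 0, 0, 0, 0, 0, 0, 0, 0, 0] [ 0.65  0.95  0.29  1.83 -1.23  1.39 -0.05] [ 0.58  0.85  0.05  1.59 -1.2   1.25 -0.48]
real	2m45.676s
user	2m42.428s
sys	0m0.196s
```

```bash
python3 - <<'E'
import s7,ik as I
from s7 import *
for lim in(-1.23,-1.1,-1.0):
    I.lo_[4]=lim
    for c in((50,55,240,-.02),(50,55,255,-.02),(45,55,240,-.02),(50,50,250,-.02),(55,55,245,-.02)):
        r=tryc(*c)
        print(lim,c,None if r is None else (round(r[0],4),round(r[2],2),r[4].round(2),r[5].round(2)))
for c in((50,55,240,-.02),(50,55,255,-.02)):
    o,Rbx=evalc(rad(c[1]),rad(c[0]),rad(c[2]),c[3],.124)
    for x in o: 
        X=Rbx.apply(G)+x[4]
        # clearance to box front/right-corner region below rim
        w=X[(X[:,2]<.092)&(X[:,1]>-.085)]; cl=(-.055-w[:,0]).min() if len(w) else 9
        print(round(x[0],2),round(x[1],2),x[3],x[4].round(3),"zmin",round(x[5],3),"clear",round(cl,3))
E
```

```text
-1.23 (50, 55, 240, -0.02) (np.float64(0.0), np.float64(0.28), array([ 0.85,  0.82, -0.01,  1.98, -1.23,  1.03,  0.12]), array([ 0.75,  0.77, -0.24,  1.71, -1.11,  0.9 , -0.35]))
-1.23 (50, 55, 255, -0.02) (np.float64(0.0), np.float64(0.29), array([ 0.85,  0.82, -0.02,  1.99, -1.23,  1.03, -0.13]), array([ 0.76,  0.76, -0.26,  1.72, -1.11,  0.89, -0.62]))
-1.23 (45, 55, 240, -0.02) None
-1.23 (50, 50, 250, -0.02) None
-1.23 (55, 55, 245, -0.02) (np.float64(0.0), np.float64(0.28), array([ 0.7 ,  0.86,  0.19,  1.92, -1.23,  1.2 ,  0.07]), array([ 0.63,  0.78, -0.06,  1.65, -1.14,  1.06, -0.4 ]))
-1.1 (50, 55, 240, -0.02) (np.float64(0.0), np.float64(0.22), array([ 1.03,  0.83, -0.25,  1.97, -1.1 ,  0.89,  0.02]), array([ 0.86,  0.79, -0.41,  1.7 , -0.99,  0.82, -0.43]))
-1.1 (50, 55, 255, -0.02) (np.float64(0.0), np.float64(0.22), array([ 1.03,  0.82, -0.26,  1.98, -1.1 ,  0.88, -0.23]), array([ 0.87,  0.78, -0.43,  1.72, -0.99,  0.81, -0.7 ]))
-1.1 (45, 55, 240, -0.02) None
-1.1 (50, 50, 250, -0.02) None
-1.1 (55, 55, 245, -0.02) (np.float64(0.0), np.float64(0.22), array([ 0.89,  0.84
[... 2681 characters left out ...]
0) [-0.058 -0.023  0.137] zmin 0.109 clear 9
0.71 0.73 (np.float64(0.136), np.float64(-0.035), 0) [-0.045 -0.023  0.153] zmin 0.125 clear 9
0.88 0.88 (np.float64(0.117), np.float64(-0.02), 0) [-0.03  -0.023  0.166] zmin 0.138 clear 9
1.06 1.06 (np.float64(0.116), np.float64(-0.02), 0) [-0.013 -0.023  0.177] zmin 0.149 clear 9
1.23 1.23 (np.float64(0.115), np.float64(-0.02), 0) [ 0.005 -0.023  0.184] zmin 0.156 clear 9
1.4 1.4 (np.float64(0.114), np.float64(-0.02), 0) [ 0.025 -0.023  0.188] zmin 0.16 clear 9
1.58 1.58 (np.float64(0.113), np.float64(-0.02), 0) [ 0.044 -0.023  0.189] zmin 0.161 clear 9
1.75 1.75 (np.float64(0.112), np.float64(-0.02), 0) [ 0.063 -0.023  0.186] zmin 0.158 clear 9
```

```bash
python3 - <<'E'
from s7 import *
s=telemetry.observe();p0=s["position"];q=s["qpos"]
stg=box2w(B,[[-.125,-.087,.115]])[0]
W=[]
for k in range(1,11):
    u=min(1,k/8);W.append((p0+(stg-p0)*u,Rdir(rad(40+15*u),rad(60-10*u))*Ro.from_euler('z',rad(180+60*u))))
q=rows(W,q);print(stg)
E
```

```text
[-0.002, -0.001, -0.001, -0.014, 0.033, 0.153] q [ 0.45  0.75  0.43  1.93 -1.15  1.17  0.95] m 0.11 e 0.0
[-0.005, -0.001, -0.001, -0.022, 0.068, 0.3] q [ 0.46  0.77  0.44  1.93 -1.18  1.19  0.85] m 0.08 e 0.0
[-0.008, -0.002, -0.002, -0.027, 0.105, 0.446] q [ 0.48  0.78  0.45  1.94 -1.21  1.22  0.75] m 0.05 e 0.0
[-0.01, -0.003, -0.003, -0.027, 0.143, 0.591] q [ 0.52  0.79  0.41  1.95 -1.23  1.22  0.63] m 0.03 e 0.0
[-0.012, -0.004, -0.004, -0.023, 0.183, 0.736] q [ 0.59  0.79  0.34  1.95 -1.23  1.2   0.5 ] m 0.03 e 0.0
[-0.015, -0.004, -0.004, -0.014, 0.224, 0.879] q [ 0.66  0.79  0.27  1.96 -1.23  1.18  0.38] m 0.03 e 0.0
[-0.018, -0.005, -0.005, -0.001, 0.265, 1.022] q [ 0.73  0.79  0.19  1.97 -1.23  1.16  0.25] m 0.03 e 0.0
[-0.02, -0.006, -0.006, 0.017, 0.308, 1.163] q [ 0.79  0.8   0.12  1.97 -1.23  1.14  0.13] m 0.03 e 0.0
[-0.02, -0.006, -0.006, 0.017, 0.308, 1.163] q [ 0.79  0.8   0.12  1.97 -1.23  1.14  0.13] m 0.03 e 0.0
[-0.02, -0.006, -0.006, 0.017, 0.308, 1.163] q [ 0.79  0.8   0.12  1.97 -1.23  1.14  0.13] m 0.03 e 0.0
[ 0.4704902  -0.24883875  0.115     ]
```

>>> carry_out(series=[[-0.002,-0.001,-0.001,-0.014,0.033,0.153,255],[-0.005,-0.001,-0.001,-0.022,0.068,0.3,255],[-0.008,-0.002,-0.002,-0.027,0.105,0.446,255],[-0.01,-0.003,-0.003,-0.027,0.143,0.591,255]])

```text
clock: 9.72
position: [0.4782, -0.2417, 0.1211]
tool_rot: [-2.642, -0.693, 0.227]
force: [-0.6, 0.7, 0.3]
grip_width: 0.0002
```

```bash
python3 st.py; python3 - <<'E'
from s7 import *
s=telemetry.observe();p0=s["position"];q=s["qpos"]
stg=box2w(B,[[-.125,-.087,.115]])[0]
W=[]
for k in range(1,7):
    u=.5+.5*min(1,k/5);W.append((p0+(stg-p0)*(u-.5)*2,Rdir(rad(40+15*u),rad(60-10*u))*Ro.from_euler('z',rad(180+60*u))))
q=rows(W,q);print(stg)
E
```

```text
clock 9.725
qpos [ 0.5203  0.7849  0.4117  1.9491 -1.2301  1.2245  0.6286]
position [ 0.4782 -0.2417  0.1211]
tool_rot [-2.6415 -0.6929  0.227 ]
force [-0.5916  0.7372  0.3455]
grip_width 0.0002
[-0.002, 0.001, -0.001, 0.004, 0.028, 0.115] q [ 0.57  0.78  0.36  1.95 -1.23  1.21  0.53] m 0.03 e 0.0
[-0.004, 0.002, -0.001, 0.01, 0.057, 0.231] q [ 0.63  0.78  0.3   1.96 -1.23  1.19  0.43] m 0.03 e 0.0
[-0.006, 0.002, -0.002, 0.019, 0.085, 0.346] q [ 0.68  0.79  0.24  1.96 -1.23  1.17  0.33] m 0.03 e 0.0
[-0.009, 0.003, -0.003, 0.031, 0.114, 0.462] q [ 0.74  0.79  0.18  1.97 -1.23  1.16  0.23] m 0.03 e 0.0
[-0.011, 0.004, -0.004, 0.046, 0.141, 0.576] q [ 0.79  0.8   0.12  1.97 -1.23  1.14  0.13] m 0.03 e 0.0
[-0.011, 0.004, -0.004, 0.046, 0.141, 0.576] q [ 0.79  0.8   0.12  1.97 -1.23  1.14  0.13] m 0.03 e 0.0
[ 0.4704902  -0.24883875  0.115     ]
```

>>> carry_out(series=[[-0.002,0.001,-0.001,0.004,0.028,0.115,255],[-0.004,0.002,-0.001,0.01,0.057,0.231,255],[-0.006,0.002,-0.002,0.019,0.085,0.346,255],[-0.009,0.003,-0.003,0.031,0.114,0.462,255],[-0.011,0.004,-0.004,0.046,0.141,0.576,255],[-0.011,0.004,-0.004,0.046,0.141,0.576,255],[-0.011,0.004,-0.004,0.046,0.141,0.576,255]])

```text
clock: 10.6
position: [0.4701, -0.2497, 0.1149]
tool_rot: [-2.253, -0.425, -0.396]
force: [-0.2, -0.1, 0.5]
grip_width: -0.0
```

```bash
python3 st.py; python3 look.py 6; cat > nxt.py <<'E'
from s7 import *
PSI,T,ROLL,Y=50,55,240,-.02
RF=Rdir(rad(T),rad(PSI))*Ro.from_euler('z',rad(ROLL))
E
python3 - <<'E'
from nxt import *
s=telemetry.observe();p0=s["position"];q=s["qpos"]
hz=np.array([np.cos(rad(50)),np.sin(rad(50)),0])
ins=np.array([-.074,-.026,.053])
W=[(box2w(B,[ins-.07*hz+[0,0,z]])[0],RF) for z in(.04,.02,0)]+[(box2w(B,[ins-d*hz])[0],RF) for d in(.05,.035,.02,.01,0,0)]
q=rows(W,q)
R0=Ro.from_euler('xyz',s["tool_rot"])
for n in("side","top"):
    im=cv2.imread(f"pics/{n}6.png");X=p0+R0.apply(G[::3]);u=proj(n,X);c=proj(n,[p0])[0].astype(int)
    cr=cv2.resize(im[c[1]-45:c[1]+45,c[0]-60:c[0]+60],None,fx=6,fy=6,interpolation=cv2.INTER_CUBIC)
    for a,k in zip((u-c+[60,45]+.5)*6,kind[::3]):
        if k<3: cv2.circle(cr,tuple(a.astype(int)),1,[(0,0,255),(0,255,255),(255,0,255)][int(k)],-1)
    cv2.imwrite(f"pics/z6{n}.png",cr)
cv2.imwrite("pics/z6.png",np.vstack([cv2.resize(cv2.imread(f"pics/z6{n}.png"),(400,300)) for n in("side","top")]))
E
```

```text
clock 10.6
qpos [ 0.7463  0.808   0.1928  1.9712 -1.2542  1.183   0.1549]
position [ 0.4701 -0.2497  0.1149]
tool_rot [-2.2533 -0.4255 -0.3958]
force [-0.1617 -0.058   0.5431]
grip_width -0.0
[-0.006, 0.01, 0.021, -0.0, 0.002, 0.005] q [ 0.84  0.83  0.03  1.97 -1.23  1.07  0.14] m 0.03 e 0.0
[-0.014, 0.024, 0.032, -0.0, 0.002, 0.005] q [ 0.87  0.87 -0.01  1.97 -1.23  1.03  0.17] m 0.03 e 0.0
[-0.023, 0.038, 0.044, -0.0, 0.002, 0.005] q [ 0.89  0.91 -0.04  1.96 -1.23  1.    0.19] m 0.03 e 0.0
[-0.017, 0.028, 0.06, -0.0, 0.002, 0.005] q [ 0.91  0.9  -0.12  1.97 -1.23  0.93  0.17] m 0.03 e 0.0
[-0.012, 0.021, 0.072, -0.0, 0.002, 0.005] q [ 0.93  0.9  -0.17  1.97 -1.23  0.89  0.15] m 0.03 e 0.0
[-0.008, 0.013, 0.085, -0.0, 0.002, 0.005] q [ 0.94  0.91 -0.23  1.98 -1.23  0.84  0.14] m 0.03 e 0.0
[-0.005, 0.008, 0.093, -0.0, 0.002, 0.005] q [ 0.95  0.91 -0.26  1.98 -1.23  0.81  0.13] m 0.03 e 0.0
[-0.002, 0.004, 0.101, -0.0, 0.002, 0.005] q [ 0.95  0.91 -0.3   1.98 -1.23  0.78  0.12] m 0.03 e 0.0
[-0.002, 0.004, 0.101, -0.0, 0.002, 0.005] q [ 0.95  0.91 -0.3   1.98 -1.23  0.78  0.12] m 0.03 e 0.0
```

View pics/z6.png

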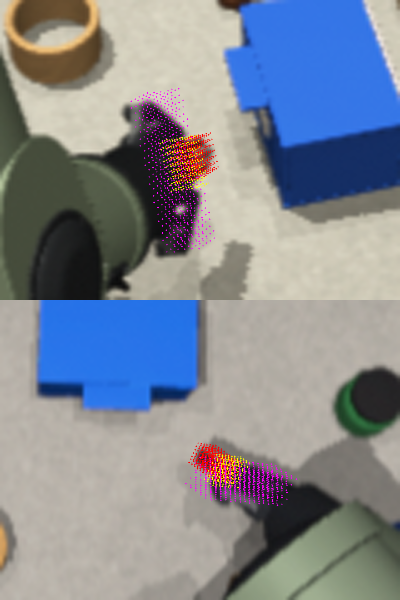

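View pics/y6.png

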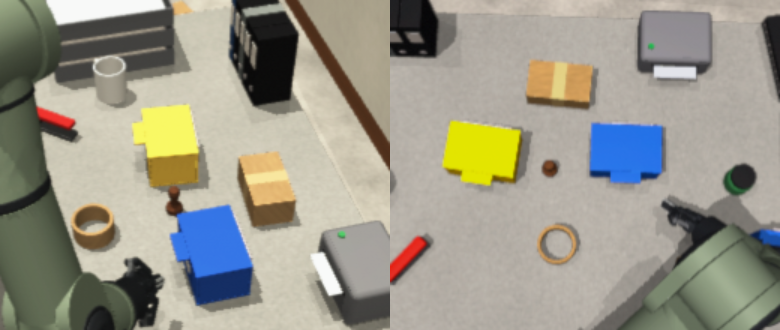

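q5 reads -1.254, close to its -1.26 limit. Before going further I'll work out which tool motions move it away from there.

```bash
python3 - <<'E'
from nxt import *
q=telemetry.observe()["qpos"]
def J(q):
    p0,R0=fk(q,SG,P);M=np.zeros((6,7))
    for i in range(7):
        d=q.copy();d[i]+=1e-5;p,R=fk(d,SG,P);M[:,i]=np.r_[R0.inv().apply(p-p0),(R0.inv()*R).as_rotvec()]/1e-5
    return M
M=J(q);Pi=np.linalg.pinv(M);print("dq5 per tool twist",Pi[4].round(2));n=np.linalg.svd(M)[2][-1];print("null",n.round(2))
# pure pinv integration of candidates
import itertools
ins=np.array([-.074,-.026,.053])
def integ(q,p1,R1,n=60):
    q=q.copy();p0,R0=fk(q,SG,P);rv=(R0.inv()*R1).as_rotvec();tr=[]
    for k in range(1,n+1):
        u=k/n;pt=p0+(p1-p0)*u;Rt_=R0*Ro.from_rotvec(rv*u)
        for _ in range(3):
            p,R=fk(q,SG,P);q=q+np.linalg.pinv(J(q))@np.r_[R.inv().apply(pt-p),(R.inv()*Rt_).as_rotvec()]
        tr.append(q)
    return q,np.array(tr)
for psi,t,roll in((50,55,240),(50,55,225),(55,55,240),(60,55,240),(60,50,240),(60,60,240),(65,55,240)):
    R=Rdir(rad(t),rad(psi))*Ro.from_euler('z',rad(roll));hz=np.array([np.cos(rad(psi)),np.sin(rad(psi)),0])
    a,_=integ(q,box2w(B,[ins-.07*hz+[0,0,.06]])[0],R)
    b,_=integ(a,box2w(B,[ins-.07*hz])[0],R);c,_=integ(b,box2w(B,[ins])[0],R)
    print(psi,t,roll,"q5",a[4].round(2),b[4].round(2),c[4].round(2),c.round(2))
E
```

```text
dq5 per tool twist [ 0.26  0.25 -1.65  0.35 -1.03 -0.06]
null [-0.48  0.1   0.68  0.03 -0.28  0.42  0.21]
50 55 240 q5 -1.27 -1.33 -1.43 [ 0.66  0.91  0.1   2.   -1.43  1.05  0.25]
50 55 225 q5 -1.26 -1.31 -1.42 [ 0.69  0.9   0.06  2.   -1.42  1.03  0.5 ]
55 55 240 q5 -1.19 -1.24 -1.34 [ 0.65  0.92  0.11  1.94 -1.34  1.09  0.21]
60 55 240 q5 -1.12 -1.16 -1.25 [ 0.64  0.94  0.12  1.88 -1.25  1.13  0.18]
60 50 240 q5 -1.1 -1.15 -1.24 [ 0.59  0.89  0.15  1.9  -1.24  1.07  0.14]
60 60 240 q5 -1.14 -1.17 -1.26 [ 0.69  0.98  0.09  1.86 -1.26  1.2   0.22]
65 55 240 q5 -1.06 -1.09 -1.17 [ 0.63  0.95  0.13  1.82 -1.17  1.18  0.16]
```

```bash
python3 - <<'E'
from s6 import *
rad=np.radians
for psi in(60,65,70):
  for t in(50,55,60):
    for roll in(225,235,240,245,250,255,260):
      for y in(-.03,-.025,-.02,-.015):
       for r0 in (.122,.126,.130):
        o,Rbx=evalc(rad(t),rad(psi),rad(roll),y,r0,n=40)
        # find longest low window: from highest k with a<0 down
        ks=[k for k,x in enumerate(o) if x[1]<-.005]
        if not ks: continue
        k0=max(ks);win=0;k=k0
        while k>=0 and o[k][1]<-.005 and not o[k][2] and o[k][5]>.012: win+=1;k-=1
        seq=o[k0:]
        if win==0 or any(x[2] for x in seq):continue
        a=np.array([x[1] for x in seq])[1:];kd=[x[3][2] for x in seq if x[3]]
        if np.diff(a).min()<-.01 or np.diff(a).max()>.2 or max(kd)>1: continue
        h=o[k0][4][2]-o[k0-win+1][4][2]
        print(psi,t,roll,y,r0,"win mm",round(h*1000,1),"kinds",sum(kd),"firsta",round(a[0],2))
E
```

```text
60 50 225 -0.03 0.13 win mm 14.6 kinds 0 firsta -0.0
60 50 225 -0.025 0.13 win mm 14.6 kinds 0 firsta 0.03
60 50 225 -0.02 0.13 win mm 7.3 kinds 0 firsta 0.01
60 50 225 -0.015 0.13 win mm 0.0 kinds 4 firsta 0.03
60 50 235 -0.03 0.126 win mm 21.3 kinds 0 firsta -0.0
60 50 235 -0.03 0.13 win mm 29.1 kinds 0 firsta -0.0
60 50 235 -0.025 0.126 win mm 21.3 kinds 0 firsta 0.03
60 50 235 -0.025 0.13 win mm 29.1 kinds 0 firsta 0.03
60 50 235 -0.02 0.126 win mm 14.2 kinds 0 firsta 0.02
60 50 235 -0.02 0.13 win mm 21.8 kinds 0 firsta 0.01
60 50 235 -0.015 0.13 win mm 7.2 kinds 6 firsta -0.0
60 50 240 -0.03 0.122 win mm 13.8 kinds 0 firsta -0.0
60 50 240 -0.03 0.126 win mm 28.3 kinds 0 firsta -0.0
60 50 240 -0.03 0.13 win mm 29.1 kinds 0 firsta -0.0
60 50 240 -0.025 0.122 win mm 6.9 kinds 0 firsta 0.03
60 50 240 -0.025 0.126 win mm 21.3 kinds 0 firsta 0.03
60 50 240 -0.025 0.13 win mm 29.1 kinds 0 firsta 0.03
60 50 240 -0.02 0.122 win mm 0.0 kinds 0 firsta 0.02
60 50 240 -0.02 0.126 win mm 7.1 kinds 0 firsta 0.02
60 50 240 -0.02 0.13 win mm 21.8 kinds 0 firsta 0.01
60 50 240 -0.015 0.13 win mm 
[... 17399 characters left out ...]
 0.01
70 60 255 -0.02 0.122 win mm 0.0 kinds 0 firsta 0.03
70 60 255 -0.02 0.126 win mm 7.1 kinds 0 firsta 0.03
70 60 255 -0.02 0.13 win mm 14.6 kinds 0 firsta 0.03
70 60 255 -0.015 0.13 win mm 7.3 kinds 0 firsta -0.0
70 60 260 -0.03 0.122 win mm 20.7 kinds 0 firsta 0.04
70 60 260 -0.03 0.126 win mm 21.3 kinds 0 firsta 0.04
70 60 260 -0.03 0.13 win mm 22.0 kinds 0 firsta 0.04
70 60 260 -0.025 0.122 win mm 13.8 kinds 0 firsta 0.01
70 60 260 -0.025 0.126 win mm 14.2 kinds 0 firsta 0.01
70 60 260 -0.025 0.13 win mm 14.6 kinds 0 firsta 0.01
70 60 260 -0.02 0.126 win mm 0.0 kinds 0 firsta 0.03
70 60 260 -0.02 0.13 win mm 7.3 kinds 0 firsta 0.03
70 60 260 -0.015 0.13 win mm 0.0 kinds 0 firsta -0.0
```

```bash
cat > nxt.py <<'E'
from s7 import *
PSI,T,ROLL,Y,R0_=65,55,245,-.02,.127
RF=Rdir(rad(T),rad(PSI))*Ro.from_euler('z',rad(ROLL))
HZ=np.array([np.cos(rad(PSI)),np.sin(rad(PSI)),0])
O,RBX=evalc(rad(T),rad(PSI),rad(ROLL),Y,R0_,n=40)
E
python3 - <<'E'
from nxt import *
for k in range(0,40,1):
    x=O[k]
    if k<14 or k%4==0: print(k,round(x[0],2),round(x[1],2),x[2],x[3],x[4].round(3),"zmin",round(x[5],3))
E
```

```text
0 -0.5 0.07 True (np.float64(0.136), np.float64(-0.033), 2) [-0.064 -0.028  0.015] zmin -0.013
1 -0.44 0.09 True (np.float64(0.137), np.float64(-0.028), 2) [-0.067 -0.028  0.021] zmin -0.006
2 -0.38 0.1 True (np.float64(0.136), np.float64(-0.021), 2) [-0.07  -0.028  0.028] zmin 0.001
3 -0.33 0.09 False (np.float64(0.137), np.float64(-0.028), 2) [-0.072 -0.028  0.035] zmin 0.008
4 -0.27 0.09 False (np.float64(0.137), np.float64(-0.034), 2) [-0.074 -0.028  0.042] zmin 0.015
5 -0.21 -0.12 False (np.float64(0.13), np.float64(-0.034), 0) [-0.075 -0.028  0.049] zmin 0.022
6 -0.15 -0.06 False (np.float64(0.13), np.float64(-0.034), 0) [-0.076 -0.028  0.056] zmin 0.029
7 -0.1 -0.01 False (np.float64(0.13), np.float64(-0.034), 0) [-0.077 -0.028  0.063] zmin 0.036
8 -0.04 0.05 False (np.float64(0.131), np.float64(-0.034), 0) [-0.077 -0.028  0.071] zmin 0.044
9 0.02 0.1 False (np.float64(0.131), np.float64(-0.034), 0) [-0.076 -0.028  0.078] zmin 0.051
10 0.08 0.16 False (np.float64(0.131), np.float64(-0.034), 0) [-0.076 -0.028  0.085] zmin 0.058
11 0.13 0.21 False (np.float64(0.131), np.float64(-0.034), 0) [-0.074 -0.028  0.092] zmin 0.065
12 0.19 0.27 False (np.float64(0.131), np.float64(-0.034), 0) [-0.073 -0.028  0.099] zmin 0.072
13 0.25 0.32 False (np.float64(0.132), np.float64(-0.034), 0) [-0.071 -0.028  0.106] zmin 0.078
16 0.42 0.48 False (np.float64(0.132), np.float64(-0.034), 0) [-0.063 -0.028  0.125] zmin 0.098
20 0.65 0.69 False (np.float64(0.131), np.float64(-0.034), 0) [-0.047 -0.028  0.148] zmin 0.121
24 0.88 0.9 False (np.float64(0.131), np.float64(-0.034), 0) [-0.027 -0.028  0.167] zmin 0.139
28 1.12 1.12 False (np.float64(0.116), np.float64(-0.02), 0) [-0.004 -0.028  0.18 ] zmin 0.153
32 1.35 1.35 False (np.float64(0.115), np.float64(-0.02), 0) [ 0.022 -0.028  0.187] zmin 0.16
36 1.58 1.63 False (np.float64(0.092), np.float64(-0.039), 0) [ 0.048 -0.028  0.189] zmin 0.161
```

```bash
cat >> nxt.py <<'E'
INS=np.array([-.077,-.028,.057])
def go(bp,R=None,s=None): return rel(box2w(B,[bp])[0],RF if R is None else R,s)
E
python3 - <<'E'
from nxt import *
s=telemetry.observe()
a=INS-.08*HZ
for p in(a+[0,0,.05],a): print(go(p,s=s),box2w(B,[p]).round(3))
E
```

```text
[ 0.0135  0.0152  0.004   0.0992 -0.1875 -0.0584] [[ 0.484 -0.263  0.107]]
[-0.0071  0.0506  0.0327  0.0992 -0.1875 -0.0584] [[ 0.484 -0.263  0.057]]
```

>>> carry_out(series=[[0.004,0.004,0.001,0.03,-0.06,-0.02,255],[0.009,0.01,0.003,0.066,-0.125,-0.039,255],[0.0135,0.015,0.004,0.099,-0.1875,-0.058,255],[0.0135,0.015,0.004,0.099,-0.1875,-0.058,255]])

```text
clock: 11.2
position: [0.4849, -0.2626, 0.1064]
tool_rot: [-2.228, -0.353, -0.198]
force: [-0.4, 0.7, 0.5]
grip_width: -0.0003
```

```bash
python3 st.py; python3 - <<'E'
from nxt import *
s=telemetry.observe()
a=INS-.08*HZ
for p in(a+[0,0,.05],a,a+.04*HZ,INS): print(go(p,s=s))
E
```

```text
clock 11.2
qpos [ 0.7079  0.8983  0.2103  1.743  -1.0521  1.3328  0.0097]
position [ 0.4849 -0.2626  0.1064]
tool_rot [-2.2279 -0.3527 -0.1984]
force [-0.4051  0.6584  0.4504]
grip_width -0.0003
[-0.0002 -0.0005 -0.0006 -0.0007  0.0005 -0.0006]
[-0.0175  0.0366  0.0281 -0.0007  0.0005 -0.0006]
[-0.0078  0.0159  0.0609 -0.0007  0.0005 -0.0006]
[ 0.0019 -0.0049  0.0937 -0.0007  0.0005 -0.0006]
```

q5 is back to -1.05. Next I'll go down and slide the fingertip under the tab.

>>> carry_out(series=[[-0.009,0.018,0.014,0,0,0,255],[-0.0175,0.0366,0.028,0,0,0,255],[-0.013,0.026,0.044,0,0,0,255],[-0.008,0.016,0.061,0,0,0,255],[-0.004,0.007,0.075,0,0,0,255],[-0.001,0.001,0.085,0,0,0,255],[0.002,-0.005,0.0937,0,0,0,255],[0.002,-0.005,0.0937,0,0,0,255]])

```text
clock: 12.2
position: [0.5195, -0.1907, 0.0577]
tool_rot: [-2.227, -0.352, -0.201]
force: [0.5, -0.5, -0.0]
grip_width: -0.0005
```

```bash
python3 st.py; python3 look.py 7; python3 - <<'E'
from nxt import *
s=telemetry.observe();p0=s["position"];R0=Ro.from_euler('xyz',s["tool_rot"])
print("err",go(INS,s=s))
for k in(7,8,9,10,11,12,14,16,18,20,22,24,26,28,30,32,34,36,38): print(k,round(O[k][1],2),go(O[k][4],s=s).round(4)[:3])
for n in("side","top"):
    im=cv2.imread(f"pics/{n}7.png");c=proj(n,[p0])[0].astype(int)
    cv2.imwrite(f"pics/z7{n}.png",cv2.resize(im[c[1]-45:c[1]+45,c[0]-60:c[0]+60],(520,390),interpolation=cv2.INTER_CUBIC))
cv2.imwrite("pics/z7.png",np.hstack([cv2.resize(cv2.imread(f"pics/z7{n}.png"),(400,300)) for n in("side","top")]))
E
```

```text
clock 12.2
qpos [ 0.6297  0.9458  0.1344  1.8229 -1.1659  1.1869  0.0674]
position [ 0.5195 -0.1907  0.0577]
tool_rot [-2.2267 -0.3519 -0.201 ]
force [ 0.505  -0.4768 -0.0421]
grip_width -0.0005
err [ 0.0005 -0.0001  0.0011 -0.     -0.0014 -0.0036]
7 -0.01 [ 0.0031 -0.0051 -0.0022]
8 0.05 [ 0.0055 -0.0105 -0.0063]
9 0.1 [ 0.0082 -0.0157 -0.0103]
10 0.16 [ 0.0113 -0.0209 -0.0141]
11 0.21 [ 0.0148 -0.0259 -0.0177]
12 0.27 [ 0.0186 -0.0308 -0.0211]
14 0.37 [ 0.0271 -0.0401 -0.0274]
16 0.48 [ 0.0368 -0.0487 -0.0327]
18 0.58 [ 0.0475 -0.0565 -0.0371]
20 0.69 [ 0.059  -0.0633 -0.0405]
22 0.79 [ 0.0712 -0.0691 -0.0428]
24 0.9 [ 0.084  -0.0739 -0.0441]
26 1.0 [ 0.097  -0.0775 -0.0444]
28 1.12 [ 0.1102 -0.08   -0.0436]
30 1.23 [ 0.1234 -0.0813 -0.0418]
32 1.35 [ 0.1364 -0.0814 -0.039 ]
34 1.49 [ 0.149  -0.0804 -0.0352]
36 1.63 [ 0.1611 -0.0782 -0.0306]
38 1.77 [ 0.1725 -0.075  -0.0252]
```

View pics/z7.png

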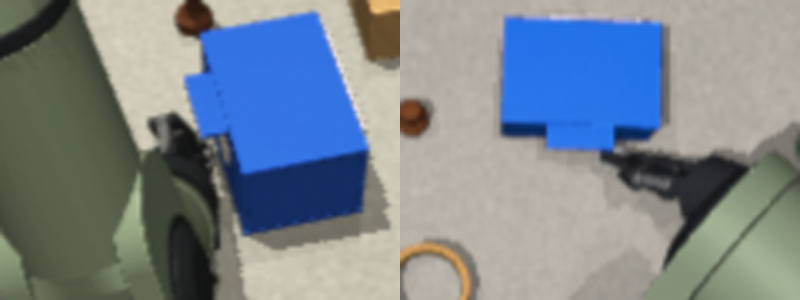

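The fingertip is under the right part of the tab, with no contact force. In the crop the finger enters at about (610,153), beside the tab's right edge at (613,150). I'll start lifting along the arc.

>>> carry_out(series=[[0.003,-0.005,-0.002,0,0,0,255],[0.0055,-0.0105,-0.006,0,0,0,255],[0.008,-0.0155,-0.01,0,0,0,255],[0.011,-0.021,-0.014,0,0,0,255],[0.015,-0.026,-0.018,0,0,0,255],[0.0185,-0.031,-0.021,0,0,0,255],[0.023,-0.0355,-0.0243,0,0,0,255],[0.027,-0.04,-0.0275,0,0,0,255],[0.032,-0.0445,-0.03,0,0,0,255],[0.037,-0.0485,-0.0327,0,0,0,255]])

```text
clock: 13.55
position: [0.5344, -0.1906, 0.1254]
tool_rot: [-2.227, -0.351, -0.202]
force: [-0.7, 0.1, -0.3]
grip_width: -0.0
```

```bash
python3 st.py; python3 look.py 8; python3 - <<'E'
from nxt import *
s=telemetry.observe()
for k in range(15,40): print(k,round(O[k][1],2),go(O[k][4],s=s).round(4))
E
```

```text
clock 13.55
qpos [ 0.5989  0.8365  0.1569  1.8091 -1.1311  1.2425 -0.0531]
position [ 0.5344 -0.1906  0.1254]
tool_rot [-2.2268 -0.3514 -0.2016]
force [-0.7249  0.1225 -0.3144]
grip_width -0.0
15 0.43 [-0.006   0.0046  0.0025 -0.0003 -0.0016 -0.0024]
16 0.48 [-0.001   0.0004 -0.0001 -0.0003 -0.0016 -0.0024]
17 0.53 [ 0.0043 -0.0036 -0.0024 -0.0003 -0.0016 -0.0024]
18 0.58 [ 0.0097 -0.0073 -0.0045 -0.0003 -0.0016 -0.0024]
19 0.64 [ 0.0154 -0.0108 -0.0063 -0.0003 -0.0016 -0.0024]
20 0.69 [ 0.0213 -0.0141 -0.0078 -0.0003 -0.0016 -0.0024]
21 0.74 [ 0.0273 -0.0172 -0.0092 -0.0003 -0.0016 -0.0024]
22 0.79 [ 0.0335 -0.0199 -0.0102 -0.0003 -0.0016 -0.0024]
23 0.85 [ 0.0398 -0.0225 -0.011  -0.0003 -0.0016 -0.0024]
24 0.9 [ 0.0462 -0.0247 -0.0115 -0.0003 -0.0016 -0.0024]
25 0.95 [ 0.0527 -0.0266 -0.0117 -0.0003 -0.0016 -0.0024]
26 1.0 [ 0.0593 -0.0283 -0.0117 -0.0003 -0.0016 -0.0024]
27 1.06 [ 0.0659 -0.0297 -0.0115 -0.0003 -0.0016 -0.0024]
28 1.12 [ 0.0725 -0.0308 -0.0109 -0.0003 -0.0016 -0.0024]
29 1.17 [ 0.0791 -0.0316 -0.0101 -0.0003 -0.0016 -0.0024]
30 1.23 [ 0.0857 -0.0321 -0.0091 -0.0003 -0.0016 -0.0024]
31 1.29 [ 0.0922 -0.0323 -0.0078 -0.0003 -0.0016 -0.0024]
32 1.35 [ 0.0987 -0.0322 -0.0063 -0.0003 -0.0016 -0.0024]
33 1.42 [ 0.105  -0.0318 -0.0045 -0.0003 -0.0016 -0.0024]
34 1.49 [ 0.1113 -0.0311 -0.0025 -0.0003 -0.0016 -0.0024]
35 1.56 [ 0.1174 -0.0302 -0.0003 -0.0003 -0.0016 -0.0024]
36 1.63 [ 0.1234 -0.0289  0.0021 -0.0003 -0.0016 -0.0024]
37 1.7 [ 0.1292 -0.0274  0.0047 -0.0003 -0.0016 -0.0024]
38 1.77 [ 0.1348 -0.0257  0.0075 -0.0003 -0.0016 -0.0024]
39 1.84 [ 0.1402 -0.0236  0.0104 -0.0003 -0.0016 -0.0024]
```

View pics/y8.png

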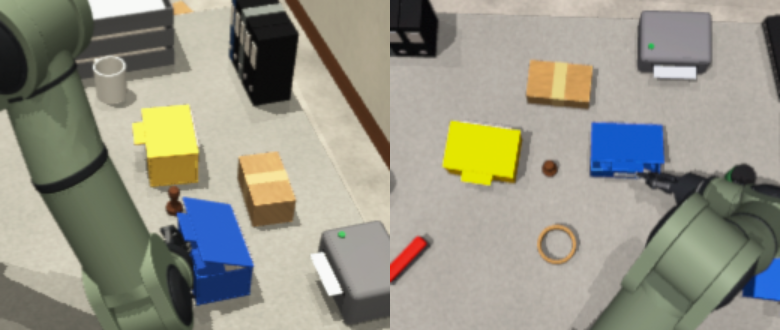

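The blue lid is up by about 0.45 rad, resting on the finger. I'll carry on along the arc.

>>> carry_out(series=[[0.004,-0.0035,-0.002,0,0,0,255],[0.0155,-0.011,-0.006,0,0,0,255],[0.027,-0.017,-0.009,0,0,0,255],[0.04,-0.0225,-0.011,0,0,0,255],[0.0527,-0.0266,-0.0117,0,0,0,255],[0.066,-0.0297,-0.0115,0,0,0,255],[0.079,-0.0316,-0.01,0,0,0,255],[0.09,-0.0323,-0.0082,0,0,0,255],[0.0987,-0.0322,-0.0063,0,0,0,255],[0.105,-0.0318,-0.0045,0,0,0,255]])

```text
clock: 14.9
position: [0.625, -0.1929, 0.1873]
tool_rot: [-2.227, -0.351, -0.202]
force: [-0.8, -0.1, 0.6]
grip_width: 0.0001
```

```bash
python3 st.py; python3 look.py 9; python3 - <<'E'
from nxt import *
s=telemetry.observe()
for k in range(33,40): print(k,round(O[k][1],2),go(O[k][4],s=s).round(4))
E
```

```text
clock 14.9
qpos [ 0.5169  0.8151  0.1642  1.609  -1.1243  1.3054 -0.2892]
position [ 0.625  -0.1929  0.1873]
tool_rot [-2.2268 -0.3513 -0.2016]
force [-0.7748 -0.1088  0.6321]
grip_width 0.0001
33 1.42 [ 0.0003 -0.0004 -0.0008 -0.0009 -0.001  -0.0031]
34 1.49 [ 0.0066  0.0002  0.0012 -0.0009 -0.001  -0.0031]
35 1.56 [ 0.0127  0.0012  0.0034 -0.0009 -0.001  -0.0031]
36 1.63 [ 0.0187  0.0024  0.0058 -0.0009 -0.001  -0.0031]
37 1.7 [ 0.0245  0.0039  0.0084 -0.0009 -0.001  -0.0031]
38 1.77 [ 0.0301  0.0057  0.0112 -0.0009 -0.001  -0.0031]
39 1.84 [ 0.0355  0.0077  0.0142 -0.0009 -0.001  -0.0031]
```

View pics/y9.png

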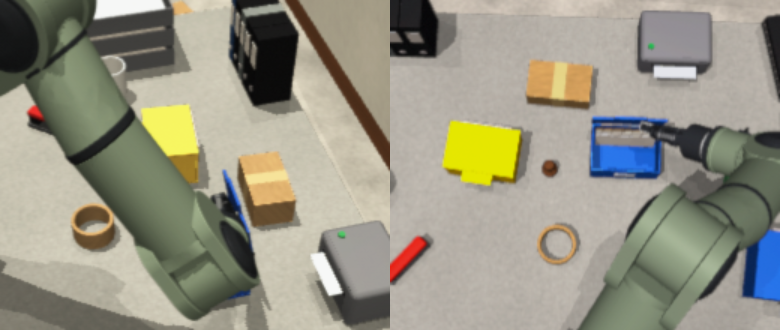

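The blue lid is near upright. I'll push it on past upright and then wait for it to fall.

>>> carry_out(series=[[0.005,0,0.001,0,0,0,255],[0.01,0.001,0.0025,0,0,0,255],[0.015,0.0018,0.0045,0,0,0,255],[0.02,0.003,0.0065,0,0,0,255],[0.0245,0.004,0.0084,0,0,0,255],[0.0245,0.004,0.0084,0,0,0,255],[0.0245,0.004,0.0084,0,0,0,255],[0.0245,0.004,0.0084,0,0,0,255],[0.0245,0.004,0.0084,0,0,0,255]])

```text
clock: 16.12
position: [0.6507, -0.1941, 0.1881]
tool_rot: [-2.227, -0.351, -0.202]
force: [-0.2, -0.7, -0.1]
grip_width: -0.0003
```

```bash
python3 st.py; python3 look.py 10; python3 - <<'E'
from nxt import *
s=telemetry.observe();c=Ro.from_euler('z',B[2]).inv().apply(s["position"]-[B[0],B[1],0]);print("tcp box",c.round(3))
# retreat: 80 mm in -x box and slightly up
for d in([-.04,-.02,.01],[-.10,-.05,.03],[-.14,-.09,.08]): print(go(c+d,s=s))
E
```

```text
clock 16.125
qpos [ 0.5009  0.8399  0.1621  1.5471 -1.1293  1.3105 -0.3317]
position [ 0.6507 -0.1941  0.1881]
tool_rot [-2.2268 -0.3515 -0.2019]
force [-0.1979 -0.7116 -0.1175]
grip_width -0.0003
tcp box [ 0.054 -0.028  0.188]
[-0.0302 -0.0009 -0.0345 -0.0006 -0.0012 -0.0034]
[-0.0737 -0.0059 -0.089  -0.0006 -0.0012 -0.0034]
[-0.0868 -0.0236 -0.1613 -0.0006 -0.0012 -0.0034]
```

View pics/y10.png

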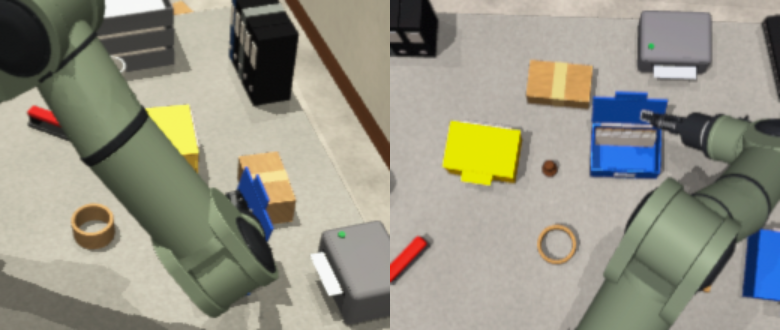

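The lid has fallen back to its stop: in the top view it shows behind the rim at crop (627,105). I'll withdraw.

>>> carry_out(series=[[-0.015,0,-0.017,0,0,0,255],[-0.03,-0.001,-0.034,0,0,0,255],[-0.05,-0.003,-0.06,0,0,0,255],[-0.074,-0.006,-0.089,0,0,0,255],[-0.08,-0.014,-0.125,0,0,0,255],[-0.087,-0.023,-0.16,0,0,0,255],[-0.087,-0.023,-0.16,0,0,0,255],[-0.087,-0.023,-0.16,0,0,0,255]])

```text
clock: 17.23
position: [0.5085, -0.2802, 0.2669]
tool_rot: [-2.227, -0.352, -0.202]
force: [0.1, -0.3, -0.0]
grip_width: -0.0003
```

```bash
python3 st.py; python3 look.py 11; cp s6.py /dev/null; python3 - <<'E'
from h import *
Bp=(.5975,-.1648,-.0235);Yp=(.585,.167,-.127)
def bx(Q,P):
    c,s=np.cos(P[2]),np.sin(P[2]);d=Q-[P[0],P[1],0];return np.stack([d[:,0]*c+d[:,1]*s,-d[:,0]*s+d[:,1]*c,d[:,2]],1)
for n in("top","side"):
    p=np.load(f"{n}_p11.npy");d=np.load(f"{n}_d11.npy");P=cloud(n,p,d);h=cv2.cvtColor(p,cv2.COLOR_BGR2HSV)
    mb=(h[...,0]>100)&(h[...,0]<130)&(h[...,1]>120)&(d>0);my=masks(p)["yellow"]&(d>0)
    q=bx(P[mb],Bp);k=(abs(q[:,1])<.08)&(q[:,2]>.11)&(q[:,2]<.23)&(q[:,0]>0)&(q[:,0]<.15)
    if k.sum()>30:
        a=np.polyfit(q[k,2]-.09,q[k,0]-.055,1);print(n,"blue angle",np.pi/2+np.arctan(a[0]),k.sum())
    q=bx(P[my],Yp);k=(abs(q[:,1])<.07)&(q[:,2]>.07)&(abs(q[:,0])<.045)
    if k.sum()>30:
        a=np.polyfit(q[k,0],q[k,2],1);print(n,"yellow slope/z",a,k.sum())
    p0=np.load(f"{n}_p0.npy");
    for nm,w in dict(stamp=(.551,.011,.06),tape=(.381,-.011,.02),stapler=(.332,.335,.04),clip=(.314,-.328,.03),mug=(.502,.463,.05),jar=(.535,-.428,.05),mail=(.753,-.007,.05)).items():
        u=proj(n,[w])[0].astype(int);sl=np.s_[u[1]-22:u[1]+22,u[0]-22:u[0]+22]
        big=p[max(0,u[1]-32):u[1]+32,max(0,u[0]-32):u[0]+32];t=p0[sl]
        r=cv2.matchTemplate(big,t,cv2.TM_CCOEFF_NORMED);_,v,_,l=cv2.minMaxLoc(r);print(n,nm,"shift px",np.array(l)-10,round(v,2))
E
```

```text
clock 17.225
qpos [ 0.6828  0.6938  0.2427  1.6258 -0.9839  1.5115 -0.2624]
position [ 0.5085 -0.2802  0.2669]
tool_rot [-2.2266 -0.3516 -0.2024]
force [ 0.1053 -0.3362 -0.0304]
grip_width -0.0003
top blue angle 1.9544391526028153 931
top yellow slope/z [0.00651113 0.09579288] 1050
top stamp shift px [0 0] 0.98
top tape shift px [0 0] 0.86
top stapler shift px [0 0] 0.84
top clip shift px [ -7 -10] 0.14
top mug shift px [0 0] 1.0
top jar shift px [0 1] 0.52
top mail shift px [0 0] 0.95
side blue angle 1.9561671904977365 1051
side stamp shift px [0 0] 0.8
side tape shift px [  8 -10] 0.28
side stapler shift px [2 0] 0.61
side clip shift px [0 0] 0.65
side mug shift px [0 0] 1.0
side jar shift px [0 0] 0.95
side mail shift px [ 8 -1] 0.46
```

View pics/top11.png

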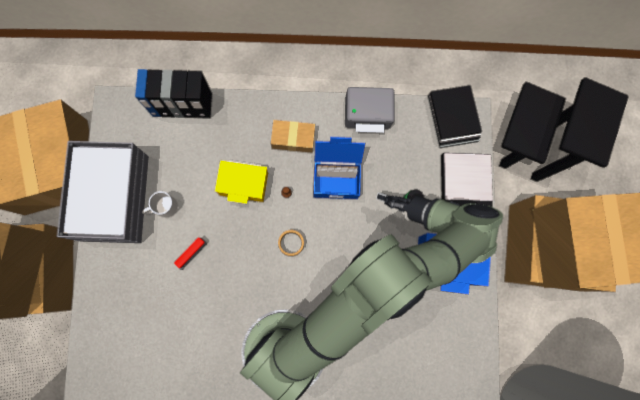

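View pics/side11.png

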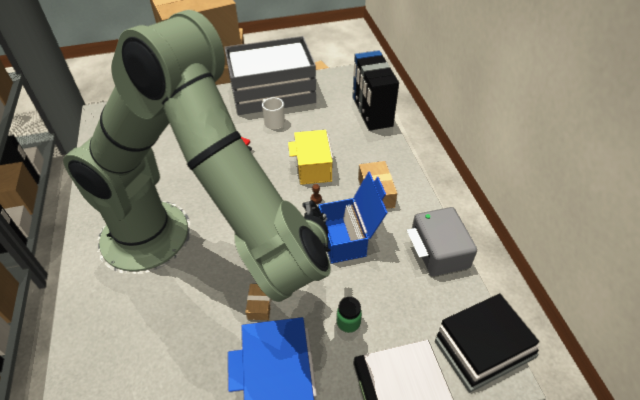

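Depth puts the blue lid at 1.95 rad and the yellow lid flat. Every bystander has a clear match in at least one view and hasn't moved, and the arm is in free air. I'm handing it in.

```bash
python3 -c "
from workcell import ticket
print(ticket.job_done())"
```

```text
the job is handed in; nothing more can be done
None
```

Both lids are where the task wants them, and I handed the job in at about 17 s on the robot's clock. The hand-in reports no verdict, so I can't confirm a pass.

**What I did**
- **Yellow lid:** I closed the fingers, pushed the lid forward from behind until it passed upright, and it dropped shut by itself.
- **Blue lid:** I slid a fingertip under the right side of the tab and lifted it along the hinge arc past upright. It fell back to its stop, and I withdrew.

**Last checks before hand-in**
- **Yellow:** the lid lies flat. Its fitted slope was about 0.007 rad from the top camera after the blue lid was done. An earlier side-camera fit, right after it shut, gave about 0.003 rad.
- **Blue:** the lid leans at about 1.955 rad; the two cameras agree.
- **Force:** the tool force was about 0.3 N with the hand withdrawn, which fits it touching nothing. The readings I took never exceeded about 2 N, but they came only at the end of each move.
- **Bystanders:** each of the seven showed zero pixel shift in at least one camera. Some matches failed or were weak because the arm or the open lid blocked the view (clip carton and jar from the top; tape, mail carton and stapler from the side). The clip carton is the least certain, as its only usable match was a moderate one from the side.

**Problems on the way**
- **Straight-ahead approach:** the first tilted approach to the blue tab was out of the arm's reach, so I came in from the front right instead.
- **Joint limit:** joint 5 read -1.254 rad at one point, close to its -1.26 limit. I changed the approach angle and it moved back to about -1.05.

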